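# Load the orbital shaker with the culture flasks

## Robot

A 6-joint arm with a two-finger parallel gripper is mounted at the origin on the work surface. World frame = base frame: x ahead of the robot, y to its left, z up, the work surface at z = 0. Lengths are in m, angles in degrees, forces in N, time in s.
With the tool pointing down it reaches from about 0.4 to 0.825 m from the base axis. Payload 7 kg.
Tool frame: the origin (TCP) lies between the finger pads; the fingertips stand 19 mm ahead of it and the grasp point (between the pads) is the TCP (r.finger_overhang is the distance from the TCP to the fingertips, in m); z points along the fingers, y is the direction in which the jaws open and shut (so a half turn about z gives the same grasp; the last joint's range is limited). The gripper opens to 88 mm and grips with 3 to 60 N. Pads are 19 mm wide; open, the fingers measure 130 mm over their backs; the gripper's body (78 mm by 193 mm) begins 47 mm behind the grasp point.
Start: joints at [-59.124, 20.546, 0.682, 0, -70.136, -16.507], TCP at [0.167, -0.654, 0.207] pointing down, gripper open.
Joint ranges: [-176.03, 176.03], [-82.01, 121.73], [-58.28, 71.71], [-173.87, 95.51], [-174.79, -0.11], [-173.66, 173.66]. Speed limits (degrees/s): [136.94, 136.94, 172.46, 180, 180, 180].

## Interface

Orientations are given as [roll, pitch, yaw] about the fixed x, y, z axes, in that order (R = Rz(yaw) Ry(pitch) Rx(roll)).
In Python, from plant import r, optics gives the robot as it stands. The module is installed in compiled form; this text tells all that it offers.
- The arm moves only by the tool step_arm, never from a script. Its argument "increments" is a list of rows, each an object of numbers: "tx", "ty", "tz": the shift along the world's x, y, z in mm; "ax", "ay", "az": the turn, a rotation vector about the world's x, y, z in degrees; "claw": the gripper command: -1 is shut, 1 is fully open, values between are in proportion. In form: [{"tx": .., "ty": .., "tz": .., "ax": .., "ay": .., "az": .., "claw": ..}, ...]. A call has 1 to 12 rows; each row shifts and turns the commanded pose from where the row before left it; what a row does not reach is not made up. A row lasts 1/10 s, in which the tool goes at most 50 mm and 8.59 degrees, less where a joint would pass 70% of its speed; a pose out of reach is approached as far as the arm can. A call with a gripper value outside its range is refused whole. The fingers move at their own pace and stop on an object; "newtons" is the grip in N (left out, the last holds). Time passes only in rows, so rows that do not move let the fingers close. It gives the time, the measured TCP pose, the force and the opening at its end, in the units of the state.
- r.get_state(): the state, without advancing time (a new reading comes with each control period).
- optics.capture(name): name is "scene" or "top"; returns a dict with "image" (420x560x3 uint8, blue, green, red), "depth" (420x560 float32, m along the optical axis (not along the pixel's ray), 0 where there is no reading), "fx", "fy", "cx", "cy" (pixels), "distortion" ([k1, k2, p1, p2, k3] as OpenCV has them; the pictures are not rectified), "R" (3x3) and "t" (3): a world point X has camera coordinates R X + t. Camera axes: x right, y down, z forward; pixel columns grow to the right and rows downward; lengths in m; the calibration is good to about 2 mm. A picture is of the moment at which its call begins.
- r.close_job(): hands the job in, once; it reports no verdict.
The state is a dict: "time_s": time; "joints": joint angles; "qd": joint speeds; "joint_torque": joint torques, N m; "tcp_pos": TCP position; "eef_rot": TCP orientation; "contact_force": force on the tool from outside, world axes, zero at the start; "moment": the same for the moment, N m; "gripper_width": finger opening in m.
Only numpy, scipy, OpenCV 4.12 (cv2) and the standard library are available. Lean on these libraries where they do the work, as an engineer would, in place of code of your own. Each camera call takes 0.05 s, during which the arm holds its last target. There are 200 camera calls.

## Task

Load the shaker: stand each of the four blue-capped amber flasks upright in the clamp of its own size (smallest flask in the smallest clamp, and so on up to the largest), fully down on the clamp's base plate, setting the glass down rather than dropping it. Leave the white-capped flask and the timer where they are.

Things in the scene. Friction and masses are not known exactly. Their poses are not given: they have to be found in the camera images.
- flask_50_center (a point): 50 ml conical flask, opaque amber glass, ribbed BLUE screw cap, upright on the bench, about 70 g: base 51 mm across, total height 90 mm; cap at the very top 32 mm across, 24 mm tall (grip the cap from above), neck 24 mm. Point: on its axis half-way up, 45 mm above its underside, 33 mm below the middle of the cap; z up its axis.
- flask_125_center (a point): 125 ml conical flask, opaque amber glass, ribbed BLUE screw cap, upright on the bench, about 130 g: base 67 mm across, total height 120 mm; cap at the very top 37 mm across, 26 mm tall (grip the cap from above), neck 29 mm. Point: on its axis half-way up, 60 mm above its underside, 47 mm below the middle of the cap; z up its axis.
- flask_250_center (a point): 250 ml conical flask, opaque amber glass, ribbed BLUE screw cap, upright on the bench, about 220 g: base 82 mm across, total height 150 mm; cap at the very top 42 mm across, 28 mm tall (grip the cap from above), neck 34 mm. Point: on its axis half-way up, 75 mm above its underside, 61 mm below the middle of the cap; z up its axis.
- flask_500_center (a point): 500 ml conical flask, opaque amber glass, ribbed BLUE screw cap, upright on the bench, about 380 g: base 101 mm across, total height 185 mm; cap at the very top 49 mm across, 30 mm tall (grip the cap from above), neck 40 mm. Point: on its axis half-way up, 92.5 mm above its underside, 77.5 mm below the middle of the cap; z up its axis.
- clamp_50: Steel clamp for the 50 ml flask, fixed on the shaker's black platform: base plate 3 mm thick, four upright prongs, 61 mm clear between opposite ones, flared tops 30 mm above the platform. Origin: centre of the plate's underside, on the platform (105 mm above the bench); z up. The clamps form a square, 130 mm centre to centre, in any arrangement.
- clamp_125: Steel clamp for the 125 ml flask, fixed on the shaker's black platform: base plate 3 mm thick, four upright prongs, 77 mm clear between opposite ones, flared tops 36 mm above the platform. Origin: centre of the plate's underside, on the platform (105 mm above the bench); z up. Platform: 290 mm square, immobile, turned up to 14 degrees.
- clamp_250: Steel clamp for the 250 ml flask, fixed on the shaker's black platform: base plate 3 mm thick, four upright prongs, 92 mm clear between opposite ones, flared tops 41 mm above the platform. Origin: centre of the plate's underside, on the platform (105 mm above the bench); z up.
- clamp_500: Steel clamp for the 500 ml flask, fixed on the shaker's black platform: base plate 3 mm thick, four upright prongs, 111 mm clear between opposite ones, flared tops 46 mm above the platform. Origin: centre of the plate's underside, on the platform (105 mm above the bench); z up.
- white_flask_center (a point): A flask just like the 250 ml one (base 82 mm across, 150 mm tall) but with a WHITE cap, standing among the others: not part of the job, to be left standing where it is. The point is on its axis, half-way up (75 mm).
- timer_center (a point): White bench timer, 62 x 62 x 22 mm, with grey display and small buttons, lying flat beside the flasks: to be left alone. The point is its centre (11 mm above the bench).
Things that resemble listed ones, but are neither listed nor needed, are in the scene too. Leave any red look-alike of the part that bears flask_250_center alone.

How it is judged (in metres and radians):
At the end, for the whole second after the job is handed in: Each blue-capped flask stands in the clamp of its own size: its axis within 10 mm of the clamp's centre, its underside on the clamp's base plate (within 4 mm above), upright within 0.08 rad, released and at rest; the white-capped flask and the timer are within 20 mm of where they were (horizontal distance between flask_50_center and clamp_50 below 0.01 m and z of flask_50_center in the frame of clamp_50 between 0.042 and 0.052 m and angle between each of flask_50_center, flask_125_center, flask_250_center, flask_500_center's own z axis and vertical below 0.08 rad and linear speed of each of flask_50, flask_125, flask_250, flask_500 below 0.03 m/s and horizontal distance between flask_125_center and clamp_125 below 0.01 m and z of flask_125_center in the frame of clamp_125 between 0.057 and 0.067 m and horizontal distance between flask_250_center and clamp_250 below 0.01 m and z of flask_250_center in the frame of clamp_250 between 0.072 and 0.082 m and horizontal distance between flask_500_center and clamp_500 below 0.01 m and z of flask_500_center in the frame of clamp_500 between 0.0895 and 0.0995 m and distance of each of white_flask_center, timer_center from where it was at the start of the episode below 0.02 m); the robot touches nothing.
It fails at once if a blue-capped flask is dropped (falls more than about 2 cm) or knocked over ((contact force between flask_50 and the fingers below 0.05 N and linear speed of flask_50 above 0.6 m/s) or (contact force between flask_125 and the fingers below 0.05 N and linear speed of flask_125 above 0.6 m/s) or (contact force between flask_250 and the fingers below 0.05 N and linear speed of flask_250 above 0.6 m/s) or (contact force between flask_500 and the fingers below 0.05 N and linear speed of flask_500 above 0.6 m/s)).
It fails at once if the white-capped flask is shifted by more than 20 mm or tipped over (distance of white_flask_center from where it was at the start of the episode above 0.02 m).
It fails at once if the timer is shifted by more than 20 mm or tipped over (distance of timer_center from where it was at the start of the episode above 0.02 m).
It also fails if it takes over 109 s, if anything falls off the work surface, if the arm or the gripper's body presses on something with over 40 N, if the wrist force passes 120 N, or if a joint passes its speed limit or range.

## Working session

There is one attempt and no reset: what is moved stays moved. The work goes in short steps, Python scripts to look and compute and a tool call to move; the robot and the scene stay as the last step left them, time stands still between calls to the robot, and variables do not carry over. Pictures are saved under pics/ and viewed, about 12 in all and at most 16, crops included, and the job is handed in when it is done.

Besides the shell and the picture viewer there is one more tool, called after ">>>" by a JSON object that holds its "name" and its "arguments". step_arm: Moves the arm, as the interface text tells. Its arguments: {"type":"object","properties":{"increments":{"type":"array","items":{"type":"object","properties":{"tx":{"type":"number"},"ty":{"type":"number"},"tz":{"type":"number"},"ax":{"type":"number"},"ay":{"type":"number"},"az":{"type":"number"},"claw":{"type":"number"}}}},"newtons":{"type":"number"}},"required":["increments"]}

```bash
mkdir -p pics; cat > h.py <<'E'
import numpy as np, cv2
from plant import r, optics
def cap(n):
    c=optics.capture(n); c['K']=np.array([[c['fx'],0,c['cx']],[0,c['fy'],c['cy']],[0,0,1.]]); c['D']=np.array(c['distortion'],float)
    c['R']=np.array(c['R']);c['t']=np.array(c['t']); return c
def world(c):
    h,w=c['depth'].shape; v,u=np.mgrid[:h,:w]
    p=cv2.undistortPoints(np.stack([u,v],-1).reshape(-1,1,2).astype(np.float64),c['K'],c['D']).reshape(h,w,2)
    d=c['depth'][...,None].astype(float); X=np.concatenate([p*d,d],-1)
    W=(X-c['t'])@c['R']; W[c['depth']<=0]=np.nan; return W
E
python3 - <<'E'
from h import *
for n in ('scene','top'):
    c=cap(n); cv2.imwrite(f'pics/{n}0.png',c['image']); np.savez(f'{n}0.npz',W=world(c),im=c['image'])
    print(n,c['fx'],-c['R'].T@c['t'],c['R'][2])
print(r.get_state())
E
```

```text
scene 450.992689822754 [1.10342811 0.48962666 1.01485756] [-0.44682354 -0.45268267 -0.77163924]
top 451.1258701154569 [ 0.4574064  -0.02084225  1.14475253] [ 0.09024275 -0.01814237 -0.99575454]
{'time_s': 0.1, 'joints': array([-5.91230037e+01,  2.05866627e+01,  6.41376171e-01, -1.76412661e-02,
       -7.01381197e+01, -1.65061554e+01]), 'qd': array([ 0.05435446, -0.10253655,  0.06661792,  0.06565271,  0.01279588,
       -0.05274281]), 'joint_torque': array([-1.22171434e-03, -5.84165025e+01,  2.93753314e+01,  7.01560602e+00,
        1.02121293e-02, -6.74826288e-05]), 'tcp_pos': array([ 0.16738265, -0.65344269,  0.20654214]), 'eef_rot': array([ 1.79915319e+02, -7.79774362e-03, -1.65635159e+02]), 'contact_force': array([-0.33472641, -0.39506686,  0.79789454]), 'moment': array([ 0.04693669, -0.05075797, -0.01940725]), 'gripper_width': 0.08766057115069996}
```

View pics/scene0.png

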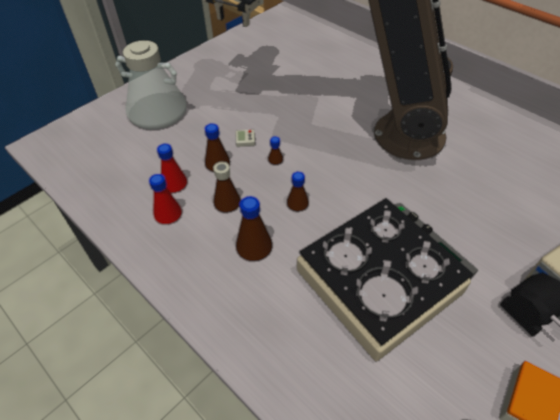

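View pics/top0.png

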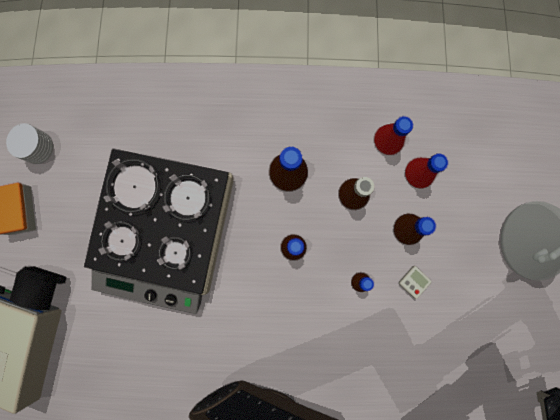

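The top view shows blue caps at: 500 (291,157), 125 (295,246), 50 (366,284) and 250 (427,226). The look-alikes are two red flasks with blue caps at (403,125) and (438,162), and the white-capped flask at (364,186). Clamp plates are at (134,186), (188,198), (122,241) and (175,252). The timer is at (415,282). Next I measure all of these.

```bash
cat > meas.py <<'E'
from h import *
def blobs(im,W):
    hsv=cv2.cvtColor(im,cv2.COLOR_BGR2HSV)
    m=((hsv[...,0]>105)&(hsv[...,0]<130)&(hsv[...,1]>150)&(hsv[...,2]>80)).astype(np.uint8)
    n,l,s,ce=cv2.connectedComponentsWithStats(m)
    for i in range(1,n):
        if s[i,4]<60 or s[i,4]>2000: continue
        P=W[l==i]; P=P[np.isfinite(P).all(1)]
        if len(P)<30: continue
        zt=np.percentile(P[:,2],95); T=P[P[:,2]>zt-.006]
        (x,y),R=cv2.minEnclosingCircle((T[:,:2]*1000).astype(np.float32))
        mid=(np.percentile(T[:,:2],2,0)+np.percentile(T[:,:2],98,0))/2
        if zt>.05: print(ce[i].round(),s[i,4],'ztop %.3f'%zt,'enc',round(x,1),round(y,1),'d %.1f'%(2*R),'mid',(mid*1000).round(1))
if __name__=='__main__':
    for n in ('top','scene'):
        f=np.load(n+'0.npz'); print(n); blobs(f['im'],f['W'])
        W=f['W'];im=f['im']; g=im.min(-1)
        m=((g>130)&(abs(W[...,2]-.108)<.012)).astype(np.uint8)
        m=cv2.morphologyEx(m,cv2.MORPH_OPEN,np.ones((3,3)))
        k,l,s,ce=cv2.connectedComponentsWithStats(m)
        for i in range(1,k):
            if s[i,4]<150: continue
            P=W[l==i]; hull=cv2.convexHull((P[:,:2]*1000).astype(np.float32)); e=cv2.fitEllipse(hull)
            print('plate',ce[i].round(),s[i,4],'z %.3f'%np.median(P[:,2]),'ell',np.round(e[0],1),np.round(e[1],1),'mean',(P.mean(0)*1000).round(1)[:2])
        w=(g>140)&(W[...,2]>.14)&(W[...,2]<.16); P=W[w]; P=P[(abs(P[:,1]+.15)<.2)]
        print('white cap',len(P),(np.median(P,0)*1000).round(1))
        print('bench z',np.nanmedian(W[...,2]))
    # platform top
    W=np.load('top0.npz')['W'];im=np.load('top0.npz')['im']
    m=(abs(W[...,2]-.105)<.01)&(W[...,1]>.05); m=cv2.morphologyEx(m.astype(np.uint8),cv2.MORPH_OPEN,np.ones((5,5)))>0
    P=W[m]; print('platform',cv2.minAreaRect((P[:,:2]*1000).astype(np.float32)),np.median(P[:,2]))
    cv2.imwrite('pics/c1.png',cv2.resize(im[100:320,250:470],None,fx=2.6,fy=2.6,interpolation=cv2.INTER_CUBIC))
    cv2.imwrite('pics/c2.png',cv2.resize(im[140:320,70:250],None,fx=3.2,fy=3.2,interpolation=cv2.INTER_CUBIC))
E
python3 meas.py
```

```text
top
[404. 125.] 229 ztop 0.154 enc 754.9 -317.0 d 40.1 mid [ 754.8 -315.9]
[291. 158.] 379 ztop 0.188 enc 662.2 -54.1 d 47.8 mid [661.8 -54.6]
[439. 162.] 232 ztop 0.154 enc 669.4 -396.9 d 40.6 mid [ 669.5 -397.5]
[426. 226.] 252 ztop 0.154 enc 524.5 -366.0 d 42.4 mid [ 522.9 -365. ]
[295. 246.] 224 ztop 0.124 enc 470.1 -71.3 d 36.4 mid [469.9 -71.1]
[366. 284.] 146 ztop 0.094 enc 387.5 -242.6 d 31.2 mid [ 386.5 -242.8]
plate [134. 187.] 1327 z 0.108 ell [601.8 308.1] [ 98.  102.2] mean [601.6 307.3]
plate [188. 198.] 912 z 0.108 ell [578.  179.4] [78.5 83.9] mean [577.6 179.4]
plate [122. 241.] 588 z 0.108 ell [473.3 331.6] [65.3 67.7] mean [473.5 331.2]
plate [175. 253.] 359 z 0.108 ell [448.7 204.2] [50.4 54.3] mean [449.8 203.6]
white cap 157 [ 610.5 -226.2  150.8]
bench z 0.0006028172616839063
scene
[211. 131.] 159 ztop 0.152 enc 530.4 -365.9 d 42.2 mid [ 529.5 -364.7]
[275. 142.] 78 ztop 0.092 enc 393.5 -240.6 d 30.7 mid [ 394.  -240.4]
[164. 151.] 158 ztop 0.152 enc 676.4 -393.9 d 43.2 mid [ 675.7 -395.5]
[298. 179.] 140 ztop 0.122 enc 477.3 -70.8 d 36.3 mid [477.9 -69.6]
[157. 182.] 191 ztop 0.152 enc 762.6 -314.0 d 41.6 mid [ 760.5 -312.2]
[249. 207.] 336 ztop 0.187 enc 669.5 -52.5 d 49.3 mid [669.3 -52.4]
plate [385. 229.] 191 z 0.107 ell [451.7 202.3] [45.5 49.4] mean [452.5 202.7]
plate [345. 255.] 649 z 0.107 ell [579.3 179.3] [76.9 80.2] mean [580.  179.6]
plate [424. 265.] 442 z 0.107 ell [474.3 329.7] [64.  65.1] mean [475.4 330.4]
plate [384. 295.] 1232 z 0.107 ell [603.  307.5] [95.7 96.7] mean [603.6 307.9]
white cap 24 [ 618.7 -217.2  148.4]
bench z -0.000689401646678579
platform ((477.67083740234375, 317.59197998046875), (397.35028076171875, 410.01507568359375), 79.48204803466797) 0.10592168373351489
```

View pics/c1.png

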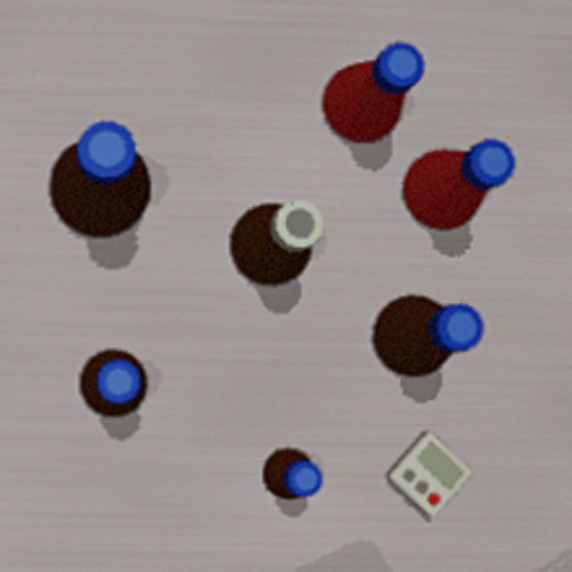

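View pics/c2.png

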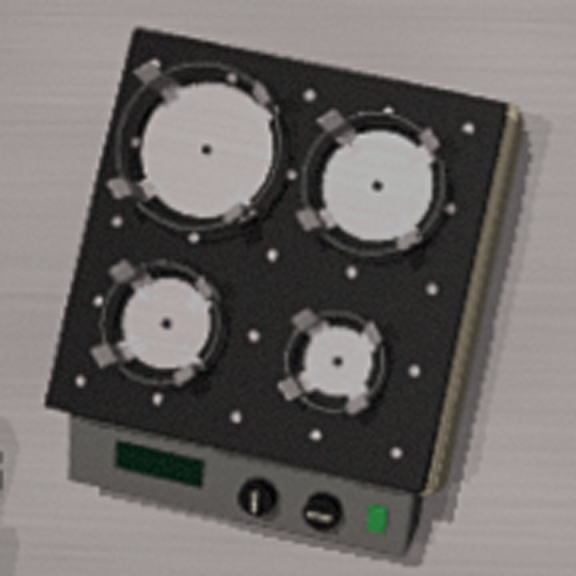

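The crops confirm four amber flasks with blue caps, two red ones and one white-capped one. The plate centre dots are at about (135,187), (188,198), (122,241) and (176,253). The cap positions from the two cameras differ by about 7 mm in x, so I'll fit projected silhouettes instead of relying on depth.

```bash
cat > fit.py <<'E'
from h import *
from scipy.optimize import minimize
a=np.linspace(0,2*np.pi,60)
def proj(c,P): return cv2.projectPoints(np.asarray(P,float),cv2.Rodrigues(c['R'])[0],c['t'],c['K'],c['D'])[0].reshape(-1,2)
def ring(x,y,z,d): return np.c_[x+d/2*np.cos(a),y+d/2*np.sin(a),np.full(60,z)]
def cyl(c,x,y,z0,z1,d,S=4):
    u0=proj(c,[[x,y,z1]])[0].round()-60
    return u0
def fitcyl(c,mask,x,y,z0,z1,d,S=5,w=45):
    u0=(proj(c,[[x,y,(z0+z1)/2]])[0].round()-w).astype(int)
    m=cv2.resize(mask[u0[1]:u0[1]+2*w,u0[0]:u0[0]+2*w].astype(np.float32),None,fx=S,fy=S)
    def sil(p):
        pts=np.r_[proj(c,ring(*p,z0,d)),proj(c,ring(*p,z1,d))]
        h=cv2.convexHull(((pts-u0+.5)*S).astype(np.float32)); k=np.zeros(m.shape,np.float32)
        cv2.fillConvexPoly(k,(h*16).round().astype(np.int32),1,shift=4); return k
    f=lambda p:1-np.minimum(sil(p),m).sum()/np.maximum(sil(p),m).sum()
    o=minimize(f,[x,y],method='Nelder-Mead',options=dict(initial_simplex=[[x,y],[x+.008,y],[x,y+.008]],xatol=1e-4,fatol=1e-5))
    return o.x*1000,1-o.fun
def blue(im):
    h=cv2.cvtColor(im,cv2.COLOR_BGR2HSV); return (h[...,0]>100)&(h[...,0]<135)&(h[...,1]>120)&(h[...,2]>50)
FL={50:(.390,-.242,.066,.090,.032),125:(.473,-.071,.094,.120,.037),250:(.527,-.365,.122,.150,.042),500:(.665,-.053,.155,.185,.049)}
E
python3 - <<'E'
from fit import *
for n in ('top','scene'):
    c=cap(n); W=world(c); b=blue(c['image'])
    for k,v in FL.items(): print(n,k,*fitcyl(c,b,*v))
    wh=(c['image'].min(-1)>120)&(abs(W[...,2]-.108)<.02)
    for k,v in {500:(.602,.308,.1),250:(.578,.18,.08),125:(.4735,.331,.066),50:(.45,.2035,.052)}.items():
        print(n,'plate',k,*fitcyl(c,wh,v[0],v[1],.1079,.108,v[2]))
E
```

```text
top 50 [ 386.8511799 -243.0501779] 0.8702543377876282
top 125 [471.61169791 -71.36347637] 0.8911081552505493
top 250 [ 523.52180243 -367.14321613] 0.8783650994300842
top 500 [662.83520919 -54.36627233] 0.902495801448822
top plate 500 [602.37944335 307.96260774] 0.7854036092758179
top plate 250 [578.19009219 179.94447534] 0.6401769518852234
top plate 125 [474.365885   331.44620406] 0.5628716349601746
top plate 50 [450.6637888  204.46932226] 0.4896467924118042
scene 50 [ 392.13827751 -242.359677  ] 0.330852746963501
scene 125 [475.11032999 -70.43722844] 0.3921421766281128
scene 250 [ 528.48584589 -366.04137307] 0.6271871328353882
scene 500 [667.80802911 -54.39577045] 0.8146940469741821
scene plate 500 [603.48378231 307.26279706] 0.5836488604545593
scene plate 250 [580.71305409 179.80796081] 0.43690329790115356
scene plate 125 [475.54549789 330.76439667] 0.317341148853302
scene plate 50 [452.17785645 201.87817383] 0.19809722900390625
```

Both cameras agree on y to about 1 mm but differ on x by about 5 mm. I'll grip with the jaws along world x (yaw −90), so that closing them centres x. The order is smallest flask first.

>>> {"name": "step_arm", "arguments": {"increments": [{"tx": 18.5,"ty": 34.2,"tz": 6,"az": 6.3,"claw": 1},{"tx": 18.5,"ty": 34.2,"tz": 6,"az": 6.3,"claw": 1},{"tx": 18.5,"ty": 34.2,"tz": 6,"az": 6.3,"claw": 1},{"tx": 18.5,"ty": 34.2,"tz": 6,"az": 6.3,"claw": 1},{"tx": 18.5,"ty": 34.2,"tz": 6,"az": 6.3,"claw": 1},{"tx": 18.5,"ty": 34.2,"tz": 6,"az": 6.3,"claw": 1},{"tx": 18.5,"ty": 34.2,"tz": 6,"az": 6.3,"claw": 1},{"tx": 18.5,"ty": 34.2,"tz": 6,"az": 6.3,"claw": 1},{"tx": 18.5,"ty": 34.2,"tz": 6,"az": 6.3,"claw": 1},{"tx": 18.5,"ty": 34.2,"tz": 6,"az": 6.3,"claw": 1},{"tx": 18.5,"ty": 34.2,"tz": 6,"az": 6.3,"claw": 1},{"tx": 18.5,"ty": 34.2,"tz": 6,"az": 6.3,"claw": 1}], "newtons": 25}}

```text
$.increments[0]: bad value
```

>>> {"name": "step_arm", "arguments": {"increments": [{"tx": 18.5,"ty": 34.2,"tz": 6,"ax": 0,"ay": 0,"az": 6.3,"claw": 1},{"tx": 18.5,"ty": 34.2,"tz": 6,"ax": 0,"ay": 0,"az": 6.3,"claw": 1},{"tx": 18.5,"ty": 34.2,"tz": 6,"ax": 0,"ay": 0,"az": 6.3,"claw": 1},{"tx": 18.5,"ty": 34.2,"tz": 6,"ax": 0,"ay": 0,"az": 6.3,"claw": 1},{"tx": 18.5,"ty": 34.2,"tz": 6,"ax": 0,"ay": 0,"az": 6.3,"claw": 1},{"tx": 18.5,"ty": 34.2,"tz": 6,"ax": 0,"ay": 0,"az": 6.3,"claw": 1},{"tx": 18.5,"ty": 34.2,"tz": 6,"ax": 0,"ay": 0,"az": 6.3,"claw": 1},{"tx": 18.5,"ty": 34.2,"tz": 6,"ax": 0,"ay": 0,"az": 6.3,"claw": 1},{"tx": 18.5,"ty": 34.2,"tz": 6,"ax": 0,"ay": 0,"az": 6.3,"claw": 1},{"tx": 18.5,"ty": 34.2,"tz": 6,"ax": 0,"ay": 0,"az": 6.3,"claw": 1},{"tx": 18.5,"ty": 34.2,"tz": 6,"ax": 0,"ay": 0,"az": 6.3,"claw": 1},{"tx": 18.5,"ty": 34.2,"tz": 6,"ax": 0,"ay": 0,"az": 6.3,"claw": 1}], "newtons": 25}}

```text
time_s: 1.4
tcp_pos: [0.3898, -0.2419, 0.2798]
eef_rot: [-180.0, 0.0, -89.8]
contact_force: [0.1, -0.3, 0.4]
gripper_width: 0.0877
```

>>> {"name": "step_arm", "arguments": {"increments": [{"tx": 0,"ty": -0.8,"tz": -20,"ax": 0,"ay": 0,"az": 0,"claw": 1},{"tx": 0,"ty": 0,"tz": -30,"ax": 0,"ay": 0,"az": 0,"claw": 1},{"tx": 0,"ty": 0,"tz": -30,"ax": 0,"ay": 0,"az": 0,"claw": 1},{"tx": 0,"ty": 0,"tz": -30,"ax": 0,"ay": 0,"az": 0,"claw": 1},{"tx": 0,"ty": 0,"tz": -30,"ax": 0,"ay": 0,"az": 0,"claw": 1},{"tx": 0,"ty": 0,"tz": -25,"ax": 0,"ay": 0,"az": 0,"claw": 1},{"tx": 0,"ty": 0,"tz": -20,"ax": 0,"ay": 0,"az": 0,"claw": 1},{"tx": 0,"ty": 0,"tz": -17,"ax": 0,"ay": 0,"az": 0,"claw": 1},{"tx": 0,"ty": 0,"tz": 0,"ax": 0,"ay": 0,"az": 0,"claw": 1},{"tx": 0,"ty": 0,"tz": 0,"ax": 0,"ay": 0,"az": 0,"claw": 0}]}}

```text
time_s: 2.4
tcp_pos: [0.3895, -0.2444, 0.0776]
eef_rot: [180.0, -0.0, -90.0]
contact_force: [0.3, 0.3, 0.1]
gripper_width: 0.0839
```

>>> {"name": "step_arm", "arguments": {"increments": [{"tx": 0,"ty": 0,"tz": 0,"ax": 0,"ay": 0,"az": 0,"claw": -0.2},{"tx": 0,"ty": 0,"tz": 0,"ax": 0,"ay": 0,"az": 0,"claw": -1},{"tx": 0,"ty": 0,"tz": 0,"ax": 0,"ay": 0,"az": 0,"claw": -1},{"tx": 0,"ty": 0,"tz": 0,"ax": 0,"ay": 0,"az": 0,"claw": -1},{"tx": 0,"ty": 0,"tz": 0,"ax": 0,"ay": 0,"az": 0,"claw": -1},{"tx": 0,"ty": 0,"tz": 0,"ax": 0,"ay": 0,"az": 0,"claw": -1}], "newtons": 20}}

```text
time_s: 3.0
tcp_pos: [0.3895, -0.2443, 0.0775]
eef_rot: [-180.0, -0.0, -90.0]
contact_force: [-0.3, -0.4, -0.8]
gripper_width: 0.0373
```

>>> {"name": "step_arm", "arguments": {"increments": [{"tx": 0,"ty": 0,"tz": 0,"ax": 0,"ay": 0,"az": 0,"claw": -1},{"tx": 0,"ty": 0,"tz": 0,"ax": 0,"ay": 0,"az": 0,"claw": -1},{"tx": 0,"ty": 0,"tz": 0,"ax": 0,"ay": 0,"az": 0,"claw": -1},{"tx": 0,"ty": 0,"tz": 10,"ax": 0,"ay": 0,"az": 0,"claw": -1},{"tx": 0,"ty": 0,"tz": 20,"ax": 0,"ay": 0,"az": 0,"claw": -1},{"tx": 0,"ty": 0,"tz": 10,"ax": 0,"ay": 0,"az": 0,"claw": -1},{"tx": 0,"ty": 0,"tz": 0,"ax": 0,"ay": 0,"az": 0,"claw": -1},{"tx": 0,"ty": 0,"tz": 0,"ax": 0,"ay": 0,"az": 0,"claw": -1}]}}

```text
time_s: 3.8
tcp_pos: [0.3895, -0.2441, 0.1174]
eef_rot: [-180.0, 0.0, -90.0]
contact_force: [0.5, -0.6, -0.6]
gripper_width: 0.0009
```

```bash
python3 - <<'E'
from h import *
c=cap('scene'); cv2.imwrite('pics/s1.png',cv2.resize(c['image'][60:260,140:420],None,fx=2.5,fy=2.5))
E
```

```text
(no output)
```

View pics/s1.png

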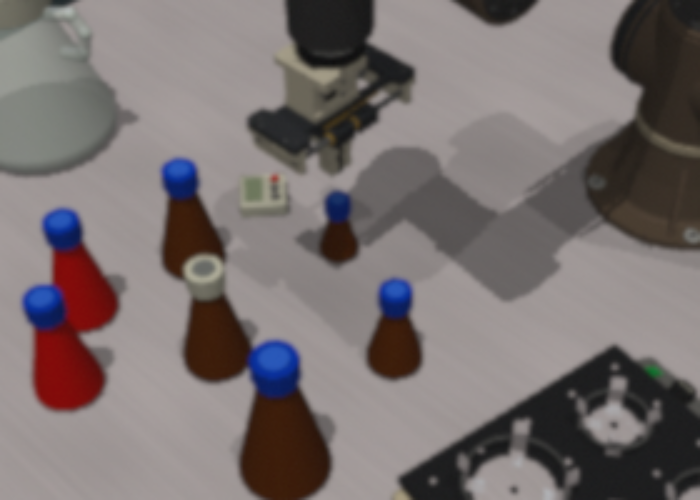

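The jaws shut on nothing: the gripper appears well above or behind the flask cap, at crop (335,160) against the cap at (337,200). I'll measure where the fingers really are in both cameras.

```bash
python3 - <<'E'
from fit import *
s=r.get_state(); print(s['tcp_pos'],s['eef_rot'],s['joints'],s['gripper_width'])
for n in ('scene','top'):
    c=cap(n); W=world(c)
    for z in (.019,0,-.047): print(n,'expected px tip/tcp/body',z,proj(c,[s['tcp_pos']-[0,0,z]]).round(1))
    m=(np.hypot(W[...,0]-.39,W[...,1]+.243)<.12)&(W[...,2]>.1)&(W[...,2]<.35)
    v,u=np.nonzero(m); 
    for a0 in np.arange(.1,.26,.02):
        k=m&(W[...,2]>=a0)&(W[...,2]<a0+.02)
        if k.sum()>5: print(n,'z %.2f'%a0,k.sum(),'x',np.percentile(W[k][:,0],[2,98]).round(3),'y',np.percentile(W[k][:,1],[2,98]).round(3))
    cv2.imwrite(f'pics/g_{n}.png',np.hstack([cv2.resize(c['image'][80:170,200:340],None,fx=5,fy=5)]) if n=='scene' else cv2.resize(c['image'][200:420,280:500],None,fx=2.6,fy=2.6))
E
```

```text
[ 0.38911756 -0.24412835  0.1169552 ] [ 1.79981586e+02  1.69608743e-02 -9.00429885e+01] [-7.43824614e+00  4.88018897e+00 -3.28933558e+01 -1.82756028e-02
 -5.22469001e+01  7.40645239e+00] 0.00013117565767453498
scene expected px tip/tcp/body 0.019 [[274.6 136.6]]
scene expected px tip/tcp/body 0 [[274.4 131.8]]
scene expected px tip/tcp/body -0.047 [[274.  119.5]]
scene z 0.12 6 x [0.39  0.406] y [-0.252 -0.235]
scene z 0.14 64 x [0.377 0.411] y [-0.255 -0.232]
scene z 0.16 57 x [0.377 0.414] y [-0.25  -0.232]
scene z 0.18 10 x [0.406 0.427] y [-0.248 -0.233]
scene z 0.20 318 x [0.309 0.482] y [-0.278 -0.205]
scene z 0.22 359 x [0.303 0.489] y [-0.276 -0.205]
scene z 0.24 694 x [0.3   0.488] y [-0.278 -0.207]
top expected px tip/tcp/body 0.019 [[368.1 283.1]]
top expected px tip/tcp/body 0 [[369.8 283.6]]
top expected px tip/tcp/body -0.047 [[374.4 285.1]]
top z 0.20 23 x [0.301 0.473] y [-0.223 -0.206]
top z 0.22 46 x [0.295 0.479] y [-0.221 -0.206]
top z 0.24 981 x [0.291 0.482] y [-0.282 -0.208]
```

View pics/g_top.png

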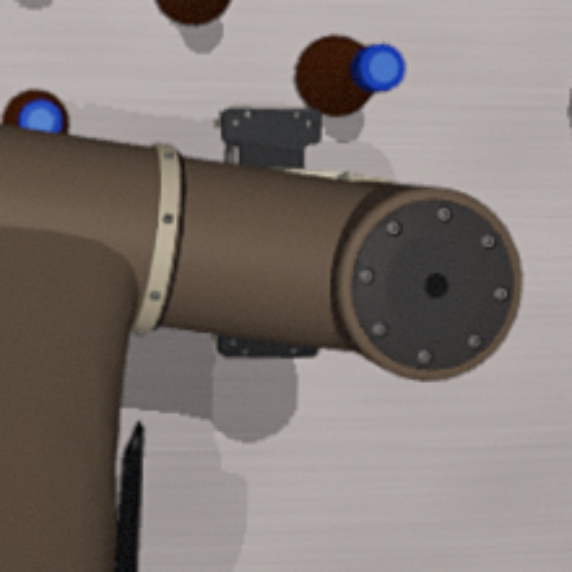

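The camera shows the tool about 37 mm higher than the reported TCP. Tips are at about 0.135 where 0.098 was expected, and the body is at about 0.20 against 0.164; x and y match. That also explains the empty grip. I'll go 37 mm lower (reported z ≈ 0.041) and place each flask relative to its own grip height.

>>> {"name": "step_arm", "arguments": {"increments": [{"tx": 0,"ty": 1.4,"tz": 0,"ax": 0,"ay": 0,"az": 0,"claw": 1},{"tx": 0,"ty": 0,"tz": 0,"ax": 0,"ay": 0,"az": 0,"claw": 1},{"tx": 0,"ty": 0,"tz": 0,"ax": 0,"ay": 0,"az": 0,"claw": 1},{"tx": 0,"ty": 0,"tz": 0,"ax": 0,"ay": 0,"az": 0,"claw": 1},{"tx": 0,"ty": 0,"tz": 0,"ax": 0,"ay": 0,"az": 0,"claw": 1},{"tx": 0,"ty": 0,"tz": 0,"ax": 0,"ay": 0,"az": 0,"claw": 1},{"tx": 0,"ty": 0,"tz": 0,"ax": 0,"ay": 0,"az": 0,"claw": 1},{"tx": 0,"ty": 0,"tz": -16,"ax": 0,"ay": 0,"az": 0,"claw": 1},{"tx": 0,"ty": 0,"tz": -20,"ax": 0,"ay": 0,"az": 0,"claw": 1},{"tx": 0,"ty": 0,"tz": -10,"ax": 0,"ay": 0,"az": 0,"claw": 1},{"tx": 0,"ty": 0,"tz": -10,"ax": 0,"ay": 0,"az": 0,"claw": 1}]}}

```text
time_s: 5.05
tcp_pos: [0.3894, -0.2429, 0.0609]
eef_rot: [180.0, -0.0, -90.0]
contact_force: [0.5, 0.1, -0.0]
gripper_width: 0.083
```

>>> {"name": "step_arm", "arguments": {"increments": [{"tx": 0,"ty": 0,"tz": -10,"ax": 0,"ay": 0,"az": 0,"claw": 1},{"tx": 0,"ty": 0,"tz": -10,"ax": 0,"ay": 0,"az": 0,"claw": 1},{"tx": 0,"ty": 0,"tz": 0,"ax": 0,"ay": 0,"az": 0,"claw": 1},{"tx": 0,"ty": 0,"tz": 0,"ax": 0,"ay": 0,"az": 0,"claw": -1},{"tx": 0,"ty": 0,"tz": 0,"ax": 0,"ay": 0,"az": 0,"claw": -1},{"tx": 0,"ty": 0,"tz": 0,"ax": 0,"ay": 0,"az": 0,"claw": -1},{"tx": 0,"ty": 0,"tz": 0,"ax": 0,"ay": 0,"az": 0,"claw": -1},{"tx": 0,"ty": 0,"tz": 0,"ax": 0,"ay": 0,"az": 0,"claw": -1},{"tx": 0,"ty": 0,"tz": 0,"ax": 0,"ay": 0,"az": 0,"claw": -1},{"tx": 0,"ty": 0,"tz": 0,"ax": 0,"ay": 0,"az": 0,"claw": -1},{"tx": 0,"ty": 0,"tz": 0,"ax": 0,"ay": 0,"az": 0,"claw": -1},{"tx": 0,"ty": 0,"tz": 0,"ax": 0,"ay": 0,"az": 0,"claw": -1}], "newtons": 20}}

```text
time_s: 6.25
tcp_pos: [0.3895, -0.2429, 0.0413]
eef_rot: [180.0, 0.0, -90.0]
contact_force: [-0.2, 0.1, 0.3]
gripper_width: 0.0315
```

```bash
python3 - <<'E'
from fit import *
s=r.get_state(); print(s['tcp_pos'],s['contact_force'],s['gripper_width'])
c=cap('scene')
cv2.imwrite('pics/g2.png',cv2.resize(c['image'][90:180,200:350],None,fx=5,fy=5))
E
```

```text
[ 0.3894557  -0.24286255  0.04134565] [-0.17621323  0.12069692  0.30625846] 0.03154074793252187
```

View pics/g2.png

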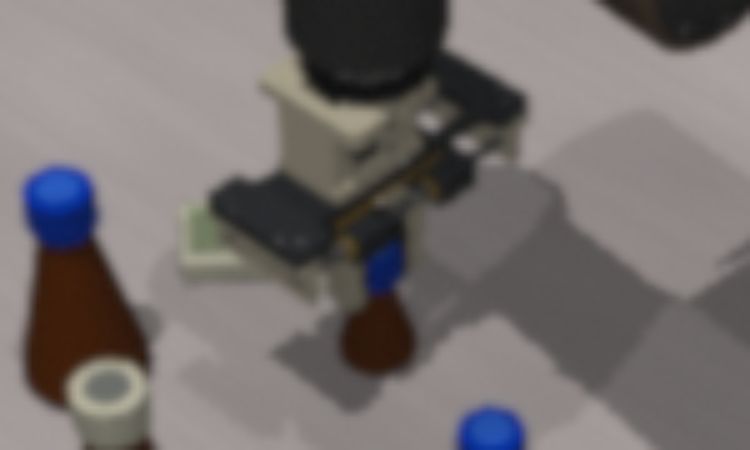

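Cap gripped: the width is 31.5 mm, and the picture shows the fingers around the cap at (385,265). Lift and carry it to clamp_50.

>>> {"name": "step_arm", "arguments": {"increments": [{"tx": 0,"ty": 0,"tz": 5,"ax": 0,"ay": 0,"az": 0,"claw": -1},{"tx": 0,"ty": 0,"tz": 15,"ax": 0,"ay": 0,"az": 0,"claw": -1},{"tx": 0,"ty": 0,"tz": 25,"ax": 0,"ay": 0,"az": 0,"claw": -1},{"tx": 0,"ty": 0,"tz": 30,"ax": 0,"ay": 0,"az": 0,"claw": -1},{"tx": 0,"ty": 0,"tz": 30,"ax": 0,"ay": 0,"az": 0,"claw": -1},{"tx": 0,"ty": 0,"tz": 30,"ax": 0,"ay": 0,"az": 0,"claw": -1},{"tx": 0,"ty": 0,"tz": 20,"ax": 0,"ay": 0,"az": 0,"claw": -1},{"tx": 3,"ty": 6,"tz": 15,"ax": 0,"ay": 0,"az": 0,"claw": -1},{"tx": 8.3,"ty": 20.2,"tz": 0,"ax": 0,"ay": 0,"az": 0,"claw": -1},{"tx": 10,"ty": 30,"tz": 0,"ax": 0,"ay": 0,"az": 0,"claw": -1},{"tx": 10,"ty": 30,"tz": 0,"ax": 0,"ay": 0,"az": 0,"claw": -1},{"tx": 10,"ty": 30,"tz": 0,"ax": 0,"ay": 0,"az": 0,"claw": -1}]}}

```text
time_s: 7.5
tcp_pos: [0.4307, -0.1256, 0.2117]
eef_rot: [-180.0, 0.0, -90.1]
contact_force: [0.1, -0.8, -1.4]
gripper_width: 0.0313
```

>>> {"name": "step_arm", "arguments": {"increments": [{"tx": 10,"ty": 30,"tz": 0,"ax": 0,"ay": 0,"az": 0,"claw": -1},{"tx": 10,"ty": 30,"tz": 0,"ax": 0,"ay": 0,"az": 0,"claw": -1},{"tx": 0,"ty": 30,"tz": 0,"ax": 0,"ay": 0,"az": 0,"claw": -1},{"tx": 0,"ty": 30,"tz": 0,"ax": 0,"ay": 0,"az": 0,"claw": -1},{"tx": 0,"ty": 30,"tz": 0,"ax": 0,"ay": 0,"az": 0,"claw": -1},{"tx": 0,"ty": 30,"tz": 0,"ax": 0,"ay": 0,"az": 0,"claw": -1},{"tx": 0,"ty": 30,"tz": 0,"ax": 0,"ay": 0,"az": 0,"claw": -1},{"tx": 0,"ty": 30,"tz": 0,"ax": 0,"ay": 0,"az": 0,"claw": -1},{"tx": 0,"ty": 30,"tz": 0,"ax": 0,"ay": 0,"az": 0,"claw": -1},{"tx": 0,"ty": 30,"tz": 0,"ax": 0,"ay": 0,"az": 0,"claw": -1},{"tx": 0,"ty": 20,"tz": 0,"ax": 0,"ay": 0,"az": 0,"claw": -1},{"tx": 0,"ty": 10,"tz": 0,"ax": 0,"ay": 0,"az": 0,"claw": -1}]}}

```text
time_s: 8.7
tcp_pos: [0.4506, 0.2048, 0.2115]
eef_rot: [180.0, 0.0, -90.0]
contact_force: [-0.0, 0.6, -0.7]
gripper_width: 0.0314
```

>>> {"name": "step_arm", "arguments": {"increments": [{"tx": 0,"ty": 0,"tz": 0,"ax": 0,"ay": 0,"az": 0,"claw": -1},{"tx": 0,"ty": 0,"tz": 0,"ax": 0,"ay": 0,"az": 0,"claw": -1}]}}

```text
time_s: 8.9
tcp_pos: [0.4505, 0.2029, 0.2113]
eef_rot: [180.0, -0.0, -90.0]
contact_force: [0.3, 0.0, -1.4]
gripper_width: 0.0318
```

```bash
python3 - <<'E'
from fit import *
s=r.get_state(); print(s['tcp_pos'],s['contact_force'],s['gripper_width'])
for n in ('scene','top'):
  c=cap(n); W=world(c); im=c['image'].astype(int)
  m=(im.max(-1)<90)&(im[...,2]>im[...,0]*1.8)&(np.hypot(W[...,0]-.45,W[...,1]-.2035)<.06)&(W[...,2]>.14)
  print(n,m.sum(),W[m].min(0) if m.sum() else '')
  u,v=proj(c,[[.45,.2,.17]])[0].astype(int)
  cv2.imwrite(f'pics/p_{n}.png',cv2.resize(c['image'][max(0,v-60):v+60,u-80:u+80],None,fx=5,fy=5))
E
```

```text
[0.45054832 0.20287568 0.21131183] [ 0.29773116  0.02946326 -1.42106695] 0.03178057645615765
scene 281 [0.4315509  0.18071056 0.17306313]
top 448 [0.3921011  0.1522842  0.17855386]
```

View pics/p_scene.png

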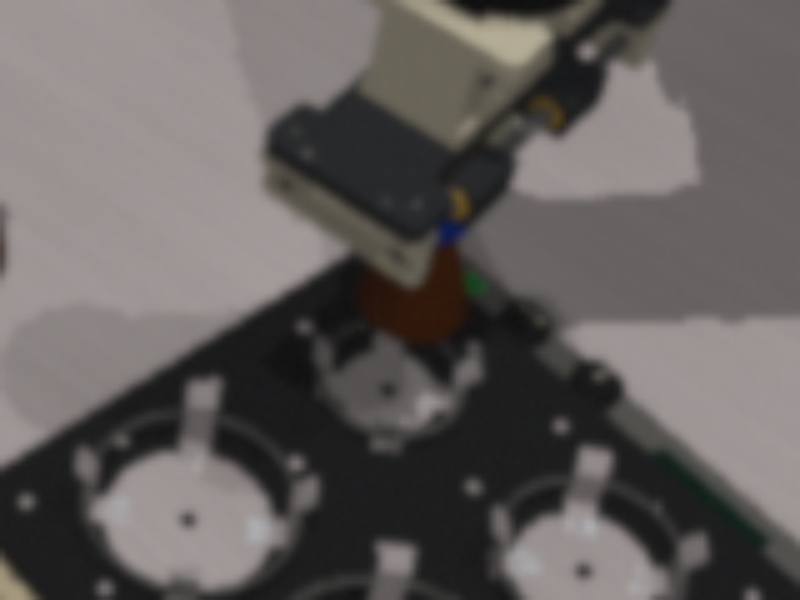

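```bash
cat > chk.py <<'E'
from fit import *
def amber(im):
    im=im.astype(int); return (im[...,2]>im[...,0]+18)&(im[...,2]>im[...,1]+10)&(im[...,2]<140)
def chk(c,xy,zb,d,dz=.012):
    "horizontal extent and lowest row of the amber base against the expected base ring"
    p=proj(c,ring(*xy,zb,d)); u=proj(c,[[*xy,zb]])[0]
    m=amber(c['image']); x0,y0=(u-50).astype(int).clip(0); m2=np.zeros_like(m); m2[y0:y0+100,x0:x0+100]=m[y0:y0+100,x0:x0+100]
    n,l,s,ce=cv2.connectedComponentsWithStats(m2.astype(np.uint8)); i=1+np.argmax(s[1:,4]); x,y,w,h,A=s[i]
    print('expect L %.1f R %.1f bottom %.1f | seen L %.1f R %.1f bottom %.1f'%(p[:,0].min(),p[:,0].max(),p[:,1].max(),x-.5,x+w-.5,y+h-.5),'A',A)
    J=proj(c,[[*xy,zb],[xy[0]+.01,xy[1],zb],[xy[0],xy[1]+.01,zb],[*xy,zb+.01]]); print('px per +10mm x,y,z',(J[1:]-J[0]).round(1).tolist())
E
python3 - <<'E'
from chk import *
chk(cap('scene'),(.4506,.2031),.170,.051)
c=cap('scene'); print(proj(c,[[.4508,.2033,.108]]), 'dot seen', 'crop->', proj(c,[[.45,.2,.17]])[0].astype(int)-[80,60]+np.array([388,390])/5-.4)
E
```

```text
expect L 378.9 R 400.6 bottom 221.5 | seen L 379.5 R 400.5 bottom 220.5 A 259
px per +10mm x,y,z [[-2.5, 2.4], [3.5, 2.3], [0.7, -2.6]]
[[385.46474511 228.6095087 ]] dot seen crop-> [385.2 229.6]
```

The flask base matches the expected ring within 1 px, and the plate dot is within 1 px. Nudge +1/+1 mm and lower.

>>> {"name": "step_arm", "arguments": {"increments": [{"tx": 1,"ty": 1,"tz": -10,"ax": 0,"ay": 0,"az": 0,"claw": -1},{"tx": 0,"ty": 0,"tz": -10,"ax": 0,"ay": 0,"az": 0,"claw": -1},{"tx": 0,"ty": 0,"tz": -10,"ax": 0,"ay": 0,"az": 0,"claw": -1},{"tx": 0,"ty": 0,"tz": -8,"ax": 0,"ay": 0,"az": 0,"claw": -1},{"tx": 0,"ty": 0,"tz": -6,"ax": 0,"ay": 0,"az": 0,"claw": -1},{"tx": 0,"ty": 0,"tz": -6,"ax": 0,"ay": 0,"az": 0,"claw": -1},{"tx": 0,"ty": 0,"tz": -4,"ax": 0,"ay": 0,"az": 0,"claw": -1},{"tx": 0,"ty": 0,"tz": -3,"ax": 0,"ay": 0,"az": 0,"claw": -1},{"tx": 0,"ty": 0,"tz": -2,"ax": 0,"ay": 0,"az": 0,"claw": -1},{"tx": 0,"ty": 0,"tz": 0,"ax": 0,"ay": 0,"az": 0,"claw": -1}]}}

```text
time_s: 10.1
tcp_pos: [0.4518, 0.2043, 0.1522]
eef_rot: [180.0, -0.0, -90.0]
contact_force: [-0.7, 0.1, -1.8]
gripper_width: 0.0313
```

>>> {"name": "step_arm", "arguments": {"increments": [{"tx": 0,"ty": 0,"tz": -2,"ax": 0,"ay": 0,"az": 0,"claw": -1},{"tx": 0,"ty": 0,"tz": 0,"ax": 0,"ay": 0,"az": 0,"claw": -1}]}}

```text
time_s: 10.3
tcp_pos: [0.4518, 0.2043, 0.1503]
eef_rot: [180.0, 0.0, -90.0]
contact_force: [-0.1, 0.8, -1.0]
gripper_width: 0.0316
```

>>> {"name": "step_arm", "arguments": {"increments": [{"tx": 0,"ty": 0,"tz": -1,"ax": 0,"ay": 0,"az": 0,"claw": -1},{"tx": 0,"ty": 0,"tz": 0,"ax": 0,"ay": 0,"az": 0,"claw": -1}]}}

```text
time_s: 10.5
tcp_pos: [0.4518, 0.2044, 0.1494]
eef_rot: [-180.0, 0.0, -90.0]
contact_force: [-0.4, 0.0, -1.1]
gripper_width: 0.0317
```

>>> {"name": "step_arm", "arguments": {"increments": [{"tx": 0,"ty": 0,"tz": -1,"ax": 0,"ay": 0,"az": 0,"claw": -1},{"tx": 0,"ty": 0,"tz": 0,"ax": 0,"ay": 0,"az": 0,"claw": -1},{"tx": 0,"ty": 0,"tz": 0,"ax": 0,"ay": 0,"az": 0,"claw": -1}]}}

```text
time_s: 10.8
tcp_pos: [0.452, 0.2045, 0.1493]
eef_rot: [-180.0, 0.0, -90.0]
contact_force: [-3.4, -0.6, 6.8]
gripper_width: 0.0313
```

```bash
python3 - <<'E'
from plant import r
s=r.get_state(); print(s['tcp_pos'],s['contact_force'])
E
```

```text
[0.45204242 0.2044796  0.14934397] [-3.37231747 -0.64269877  6.84008787]
```

Contact came exactly at the expected height (6.8 N). Back off, release, rise, and move over to flask 125.

>>> {"name": "step_arm", "arguments": {"increments": [{"tx": 0,"ty": 0,"tz": 0.8,"ax": 0,"ay": 0,"az": 0,"claw": -1},{"tx": 0,"ty": 0,"tz": 0,"ax": 0,"ay": 0,"az": 0,"claw": -0.2},{"tx": 0,"ty": 0,"tz": 0,"ax": 0,"ay": 0,"az": 0,"claw": 0},{"tx": 0,"ty": 0,"tz": 0,"ax": 0,"ay": 0,"az": 0,"claw": 0.3},{"tx": 0,"ty": 0,"tz": 0,"ax": 0,"ay": 0,"az": 0,"claw": 1},{"tx": 0,"ty": 0,"tz": 0,"ax": 0,"ay": 0,"az": 0,"claw": 1},{"tx": 0,"ty": 0,"tz": 5,"ax": 0,"ay": 0,"az": 0,"claw": 1},{"tx": 0,"ty": 0,"tz": 20,"ax": 0,"ay": 0,"az": 0,"claw": 1},{"tx": 0,"ty": 0,"tz": 30,"ax": 0,"ay": 0,"az": 0,"claw": 1},{"tx": 0,"ty": 0,"tz": 25,"ax": 0,"ay": 0,"az": 0,"claw": 1},{"tx": 0.4,"ty": -5,"tz": 10,"ax": 0,"ay": 0,"az": 0,"claw": 1},{"tx": 2,"ty": -20,"tz": 0,"ax": 0,"ay": 0,"az": 0,"claw": 1}]}}

```text
time_s: 12.0
tcp_pos: [0.455, 0.1804, 0.2409]
eef_rot: [-179.9, 0.1, -89.9]
contact_force: [1.5, -0.5, -0.4]
gripper_width: 0.0876
```

>>> {"name": "step_arm", "arguments": {"increments": [{"tx": 3,"ty": -40,"tz": 0,"ax": 0,"ay": 0,"az": 0,"claw": 1},{"tx": 3,"ty": -40,"tz": 0,"ax": 0,"ay": 0,"az": 0,"claw": 1},{"tx": 3,"ty": -40,"tz": 0,"ax": 0,"ay": 0,"az": 0,"claw": 1},{"tx": 3,"ty": -40,"tz": 0,"ax": 0,"ay": 0,"az": 0,"claw": 1},{"tx": 3,"ty": -40,"tz": 0,"ax": 0,"ay": 0,"az": 0,"claw": 1},{"tx": 4,"ty": -30,"tz": 0,"ax": 0,"ay": 0,"az": 0,"claw": 1},{"tx": 0,"ty": -15,"tz": 0,"ax": 0,"ay": 0,"az": 0,"claw": 1},{"tx": 0,"ty": -5,"tz": 0,"ax": 0,"ay": 0,"az": 0,"claw": 1},{"tx": 0,"ty": 0,"tz": -30,"ax": 0,"ay": 0,"az": 0,"claw": 1},{"tx": 0,"ty": 0,"tz": -30,"ax": 0,"ay": 0,"az": 0,"claw": 1},{"tx": 0,"ty": 0,"tz": -20,"ax": 0,"ay": 0,"az": 0,"claw": 1},{"tx": 0,"ty": 0,"tz": 0,"ax": 0,"ay": 0,"az": 0,"claw": 1}]}}

```text
time_s: 13.2
tcp_pos: [0.471, -0.0705, 0.1565]
eef_rot: [179.7, -0.0, -90.0]
contact_force: [0.0, -0.0, 0.4]
gripper_width: 0.0876
```

```bash
python3 - <<'E'
from chk import *
s=r.get_state(); print(s['tcp_pos'],s['contact_force'],s['gripper_width'])
c=cap('scene'); chk(c,(.4508,.2040),.108,.051)
for n in ('scene','top'):
    c=cap(n); print(n,*fitcyl(c,blue(c['image']),.451,.204,.174,.198,.032,w=14))
    print(n,*fitcyl(c,blue(c['image']),*FL[125],w=14))
cv2.imwrite('pics/p2.png',cv2.resize(cap('scene')['image'][120:340,240:500],None,fx=2.5,fy=2.5))
E
```

```text
[ 0.471023   -0.07050925  0.15651472] [ 0.0142004  -0.04366003  0.3672862 ] 0.08757120096494964
expect L 375.3 R 396.1 bottom 237.1 | seen L 376.5 R 396.5 bottom 235.5 A 295
px per +10mm x,y,z [[-2.4, 2.4], [3.3, 2.2], [0.7, -2.4]]
scene [453.52665161 203.34032278] 0.869476854801178
scene [475.85254097 -70.43606186] 0.77085280418396
top [451. 204.] 0.0
top [473. -71.] 0.0
```

View pics/p2.png

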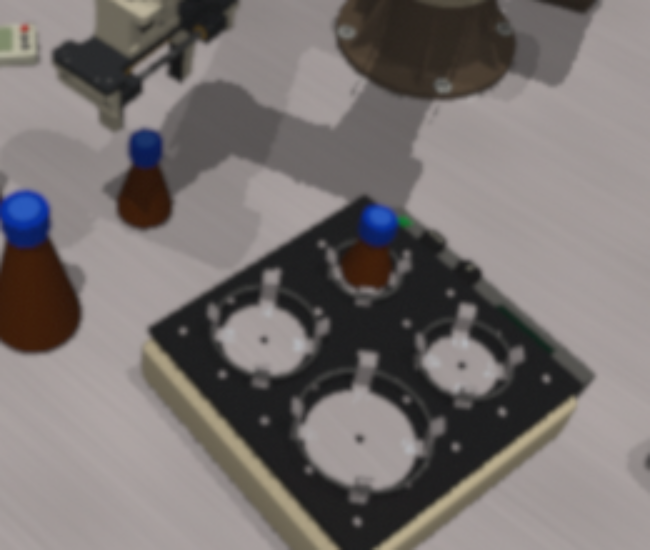

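Flask 50 stands in its clamp at crop (370,255); allowing for the camera bias it is at about (451,204), on centre. Now grip flask 125.

>>> {"name": "step_arm", "arguments": {"increments": [{"tx": 2.4,"ty": -0.4,"tz": -10,"ax": 0,"ay": 0,"az": 0,"claw": 1},{"tx": 0,"ty": 0,"tz": -20,"ax": 0,"ay": 0,"az": 0,"claw": 1},{"tx": 0,"ty": 0,"tz": -20,"ax": 0,"ay": 0,"az": 0,"claw": 1},{"tx": 0,"ty": 0,"tz": -16,"ax": 0,"ay": 0,"az": 0,"claw": 1},{"tx": 0,"ty": 0,"tz": -10,"ax": 0,"ay": 0,"az": 0,"claw": 1},{"tx": 0,"ty": 0,"tz": -10,"ax": 0,"ay": 0,"az": 0,"claw": 1},{"tx": 0,"ty": 0,"tz": 0,"ax": 0,"ay": 0,"az": 0,"claw": 1},{"tx": 0,"ty": 0,"tz": 0,"ax": 0,"ay": 0,"az": 0,"claw": -1},{"tx": 0,"ty": 0,"tz": 0,"ax": 0,"ay": 0,"az": 0,"claw": -1},{"tx": 0,"ty": 0,"tz": 0,"ax": 0,"ay": 0,"az": 0,"claw": -1},{"tx": 0,"ty": 0,"tz": 0,"ax": 0,"ay": 0,"az": 0,"claw": -1},{"tx": 0,"ty": 0,"tz": 0,"ax": 0,"ay": 0,"az": 0,"claw": -1}], "newtons": 25}}

```text
time_s: 14.6
tcp_pos: [0.4758, -0.071, 0.0735]
eef_rot: [-180.0, 0.0, -90.0]
contact_force: [-0.1, -0.3, -0.0]
gripper_width: 0.0532
```

>>> {"name": "step_arm", "arguments": {"increments": [{"tx": 0,"ty": 0,"tz": 0,"ax": 0,"ay": 0,"az": 0,"claw": -1},{"tx": 0,"ty": 0,"tz": 0,"ax": 0,"ay": 0,"az": 0,"claw": -1},{"tx": 0,"ty": 0,"tz": 0,"ax": 0,"ay": 0,"az": 0,"claw": -1},{"tx": 0,"ty": 0,"tz": 0,"ax": 0,"ay": 0,"az": 0,"claw": -1}]}}

```text
time_s: 15.0
tcp_pos: [0.4755, -0.0711, 0.0731]
eef_rot: [180.0, -0.0, -90.0]
contact_force: [-0.6, 0.4, -0.2]
gripper_width: 0.0366
```

>>> {"name": "step_arm", "arguments": {"increments": [{"tx": 0,"ty": 0,"tz": 5,"ax": 0,"ay": 0,"az": 0,"claw": -1},{"tx": 0,"ty": 0,"tz": 15,"ax": 0,"ay": 0,"az": 0,"claw": -1},{"tx": 0,"ty": 0,"tz": 30,"ax": 0,"ay": 0,"az": 0,"claw": -1},{"tx": 0,"ty": 0,"tz": 30,"ax": 0,"ay": 0,"az": 0,"claw": -1},{"tx": 0,"ty": 0,"tz": 30,"ax": 0,"ay": 0,"az": 0,"claw": -1},{"tx": 0,"ty": 0,"tz": 30,"ax": 0,"ay": 0,"az": 0,"claw": -1},{"tx": 0,"ty": 0,"tz": 30,"ax": 0,"ay": 0,"az": 0,"claw": -1},{"tx": 0,"ty": 10,"tz": 30,"ax": 0,"ay": 0,"az": 0,"claw": -1},{"tx": 0,"ty": 20,"tz": 15,"ax": 0,"ay": 0,"az": 0,"claw": -1},{"tx": 0,"ty": 30,"tz": 10,"ax": 0,"ay": 0,"az": 0,"claw": -1},{"tx": 0,"ty": 30,"tz": 0,"ax": 0,"ay": 0,"az": 0,"claw": -1},{"tx": 0,"ty": 30,"tz": 0,"ax": 0,"ay": 0,"az": 0,"claw": -1}]}}

```text
time_s: 16.2
tcp_pos: [0.4753, 0.05, 0.2989]
eef_rot: [-179.9, 0.0, -90.1]
contact_force: [0.2, -0.2, -1.3]
gripper_width: 0.0363
```

>>> {"name": "step_arm", "arguments": {"increments": [{"tx": 0,"ty": 30,"tz": 0,"ax": 0,"ay": 0,"az": 0,"claw": -1},{"tx": 0,"ty": 30,"tz": 0,"ax": 0,"ay": 0,"az": 0,"claw": -1},{"tx": 0,"ty": 30,"tz": 0,"ax": 0,"ay": 0,"az": 0,"claw": -1},{"tx": 0,"ty": 30,"tz": 0,"ax": 0,"ay": 0,"az": 0,"claw": -1},{"tx": 0,"ty": 30,"tz": 0,"ax": 0,"ay": 0,"az": 0,"claw": -1},{"tx": 0,"ty": 30,"tz": 0,"ax": 0,"ay": 0,"az": 0,"claw": -1},{"tx": 0,"ty": 30,"tz": 0,"ax": 0,"ay": 0,"az": 0,"claw": -1},{"tx": 0,"ty": 30,"tz": 0,"ax": 0,"ay": 0,"az": 0,"claw": -1},{"tx": 0,"ty": 25,"tz": 0,"ax": 0,"ay": 0,"az": 0,"claw": -1},{"tx": -0.5,"ty": 17,"tz": 0,"ax": 0,"ay": 0,"az": 0,"claw": -1},{"tx": 0,"ty": 0,"tz": -15,"ax": 0,"ay": 0,"az": 0,"claw": -1},{"tx": 0,"ty": 0,"tz": -30,"ax": 0,"ay": 0,"az": 0,"claw": -1}]}}

```text
time_s: 17.4
tcp_pos: [0.4761, 0.3324, 0.2547]
eef_rot: [-179.8, 0.2, -90.0]
contact_force: [-0.3, 0.6, -0.6]
gripper_width: 0.0366
```

>>> {"name": "step_arm", "arguments": {"increments": [{"tx": 0,"ty": 0,"tz": -15,"ax": 0,"ay": 0,"az": 0,"claw": -1},{"tx": 0,"ty": 0,"tz": 0,"ax": 0,"ay": 0,"az": 0,"claw": -1},{"tx": 0,"ty": 0,"tz": 0,"ax": 0,"ay": 0,"az": 0,"claw": -1}]}}

```text
time_s: 17.7
tcp_pos: [0.4755, 0.3309, 0.2388]
eef_rot: [-180.0, -0.0, -90.0]
contact_force: [-0.2, -0.1, -0.7]
gripper_width: 0.0366
```

```bash
python3 - <<'E'
from chk import *
s=r.get_state(); p=s['tcp_pos']; print(p,s['contact_force'],s['gripper_width'])
c=cap('scene'); chk(c,p[:2]+[0,.0002],p[2]-.0731,.067)
E
```

```text
[0.47547949 0.33090458 0.23882492] [-0.16932551 -0.0699023  -0.69294067] 0.036582497566586485
expect L 415.0 R 445.6 bottom 264.0 | seen L 416.5 R 447.5 bottom 261.5 A 583
px per +10mm x,y,z [[-2.4, 2.7], [3.9, 2.6], [1.1, -2.5]]
```

>>> {"name": "step_arm", "arguments": {"increments": [{"tx": 0.5,"ty": 0,"tz": -10,"ax": 0,"ay": 0,"az": 0,"claw": -1},{"tx": 0,"ty": 0,"tz": -12,"ax": 0,"ay": 0,"az": 0,"claw": -1},{"tx": 0,"ty": 0,"tz": -10,"ax": 0,"ay": 0,"az": 0,"claw": -1},{"tx": 0,"ty": 0,"tz": -8,"ax": 0,"ay": 0,"az": 0,"claw": -1},{"tx": 0,"ty": 0,"tz": -6,"ax": 0,"ay": 0,"az": 0,"claw": -1},{"tx": 0,"ty": 0,"tz": -4,"ax": 0,"ay": 0,"az": 0,"claw": -1},{"tx": 0,"ty": 0,"tz": -3,"ax": 0,"ay": 0,"az": 0,"claw": -1},{"tx": 0,"ty": 0,"tz": -2,"ax": 0,"ay": 0,"az": 0,"claw": -1},{"tx": 0,"ty": 0,"tz": 0,"ax": 0,"ay": 0,"az": 0,"claw": -1}]}}

```text
time_s: 18.65
tcp_pos: [0.4756, 0.3309, 0.1831]
eef_rot: [180.0, -0.0, -90.0]
contact_force: [-0.2, 0.4, -1.2]
gripper_width: 0.0371
```

>>> {"name": "step_arm", "arguments": {"increments": [{"tx": 0,"ty": 0,"tz": -1.5,"ax": 0,"ay": 0,"az": 0,"claw": -1},{"tx": 0,"ty": 0,"tz": 0,"ax": 0,"ay": 0,"az": 0,"claw": -1},{"tx": 0,"ty": 0,"tz": 0,"ax": 0,"ay": 0,"az": 0,"claw": -1}]}}

```text
time_s: 18.95
tcp_pos: [0.4756, 0.331, 0.1818]
eef_rot: [-180.0, 0.0, -90.0]
contact_force: [-0.1, -0.6, -1.5]
gripper_width: 0.0364
```

>>> {"name": "step_arm", "arguments": {"increments": [{"tx": 0,"ty": 0,"tz": -1,"ax": 0,"ay": 0,"az": 0,"claw": -1},{"tx": 0,"ty": 0,"tz": 0,"ax": 0,"ay": 0,"az": 0,"claw": -1}]}}

```text
time_s: 19.15
tcp_pos: [0.4758, 0.3311, 0.1811]
eef_rot: [-180.0, 0.0, -90.0]
contact_force: [-1.0, -0.9, 1.7]
gripper_width: 0.0362
```

Contact is at the expected height again. Release and go to flask 250.

>>> {"name": "step_arm", "arguments": {"increments": [{"tx": 0,"ty": 0,"tz": 0,"ax": 0,"ay": 0,"az": 0,"claw": 0},{"tx": 0,"ty": 0,"tz": 0,"ax": 0,"ay": 0,"az": 0,"claw": 0.1},{"tx": 0,"ty": 0,"tz": 0,"ax": 0,"ay": 0,"az": 0,"claw": 0.4},{"tx": 0,"ty": 0,"tz": 0,"ax": 0,"ay": 0,"az": 0,"claw": 1},{"tx": 0,"ty": 0,"tz": 0,"ax": 0,"ay": 0,"az": 0,"claw": 1},{"tx": 0,"ty": 0,"tz": 5,"ax": 0,"ay": 0,"az": 0,"claw": 1},{"tx": 0,"ty": 0,"tz": 20,"ax": 0,"ay": 0,"az": 0,"claw": 1},{"tx": 0,"ty": 0,"tz": 30,"ax": 0,"ay": 0,"az": 0,"claw": 1},{"tx": 0,"ty": 0,"tz": 25,"ax": 0,"ay": 0,"az": 0,"claw": 1},{"tx": 0,"ty": -7.7,"tz": 10,"ax": 0,"ay": 0,"az": 0,"claw": 1},{"tx": 0.2,"ty": -20,"tz": 0,"ax": 0,"ay": 0,"az": 0,"claw": 1},{"tx": 2,"ty": -30,"tz": 0,"ax": 0,"ay": 0,"az": 0,"claw": 1}]}}

```text
time_s: 20.35
tcp_pos: [0.4772, 0.2724, 0.2698]
eef_rot: [179.9, -0.0, -90.0]
contact_force: [0.3, -1.0, -0.4]
gripper_width: 0.0875
```

>>> {"name": "step_arm", "arguments": {"increments": [{"tx": 4,"ty": -40,"tz": 0,"ax": 0,"ay": 0,"az": 0,"claw": 1},{"tx": 4,"ty": -40,"tz": 0,"ax": 0,"ay": 0,"az": 0,"claw": 1},{"tx": 4,"ty": -40,"tz": 0,"ax": 0,"ay": 0,"az": 0,"claw": 1},{"tx": 4,"ty": -40,"tz": 0,"ax": 0,"ay": 0,"az": 0,"claw": 1},{"tx": 4,"ty": -40,"tz": 0,"ax": 0,"ay": 0,"az": 0,"claw": 1},{"tx": 4,"ty": -40,"tz": 0,"ax": 0,"ay": 0,"az": 0,"claw": 1},{"tx": 4,"ty": -40,"tz": 0,"ax": 0,"ay": 0,"az": 0,"claw": 1},{"tx": 4,"ty": -40,"tz": 0,"ax": 0,"ay": 0,"az": 0,"claw": 1},{"tx": 4,"ty": -40,"tz": 0,"ax": 0,"ay": 0,"az": 0,"claw": 1},{"tx": 4,"ty": -40,"tz": 0,"ax": 0,"ay": 0,"az": 0,"claw": 1},{"tx": 4,"ty": -40,"tz": 0,"ax": 0,"ay": 0,"az": 0,"claw": 1},{"tx": 4,"ty": -40,"tz": 0,"ax": 0,"ay": 0,"az": 0,"claw": 1}]}}

```text
time_s: 21.55
tcp_pos: [0.5242, -0.2089, 0.2696]
eef_rot: [179.9, 0.0, -90.1]
contact_force: [0.5, 0.7, 0.0]
gripper_width: 0.0873
```

>>> {"name": "step_arm", "arguments": {"increments": [{"tx": 0,"ty": -40,"tz": 0,"ax": 0,"ay": 0,"az": 0,"claw": 1},{"tx": 0,"ty": -40,"tz": 0,"ax": 0,"ay": 0,"az": 0,"claw": 1},{"tx": 0,"ty": -40,"tz": 0,"ax": 0,"ay": 0,"az": 0,"claw": 1},{"tx": 0,"ty": -25,"tz": 0,"ax": 0,"ay": 0,"az": 0,"claw": 1},{"tx": 0,"ty": -15,"tz": 0,"ax": 0,"ay": 0,"az": 0,"claw": 1},{"tx": 0,"ty": 0,"tz": -30,"ax": 0,"ay": 0,"az": 0,"claw": 1},{"tx": 0,"ty": 0,"tz": -30,"ax": 0,"ay": 0,"az": 0,"claw": 1},{"tx": 0,"ty": 0,"tz": -20,"ax": 0,"ay": 0,"az": 0,"claw": 1},{"tx": 0,"ty": 0,"tz": 0,"ax": 0,"ay": 0,"az": 0,"claw": 1},{"tx": 0,"ty": 0,"tz": 0,"ax": 0,"ay": 0,"az": 0,"claw": 1}]}}

```text
time_s: 22.55
tcp_pos: [0.5254, -0.3668, 0.1909]
eef_rot: [180.0, -0.0, -90.0]
contact_force: [0.4, -0.2, 0.3]
gripper_width: 0.0872
```

```bash
python3 - <<'E'
from chk import *
s=r.get_state(); print(s['tcp_pos'],s['contact_force'],s['gripper_width'])
for n in ('scene','top'):
    c=cap(n); b=blue(c['image'])
    for nm,v in (('50',(.451,.204,.174,.198,.032)),('125',(.475,.331,.202,.228,.037)),('250',FL[250]),('500',FL[500])): print(n,nm,*fitcyl(c,b,*v,w=18))
cv2.imwrite('pics/p3.png',cv2.resize(cap('scene')['image'][80:340,120:500],None,fx=2,fy=2))
E
```

```text
[ 0.52539041 -0.36679345  0.19089554] [ 0.42876083 -0.18649925  0.27349812] 0.08723040213943942
scene 50 [453.70402973 203.96391147] 0.865463137626648
scene 125 [476.6975275 330.4452855] 0.9029920101165771
scene 250 [ 528.83207789 -364.90811032] 0.7668544054031372
scene 500 [668.46304719 -54.67494226] 0.8763921856880188
top 50 [449.74157119 203.91709125] 0.9086922407150269
top 125 [472.7075545  331.40470539] 0.9236971139907837
top 250 [ 519.60861537 -410.26448975] 0.09869837760925293
top 500 [662.46492175 -54.74005676] 0.9177209138870239
```

View pics/p3.png

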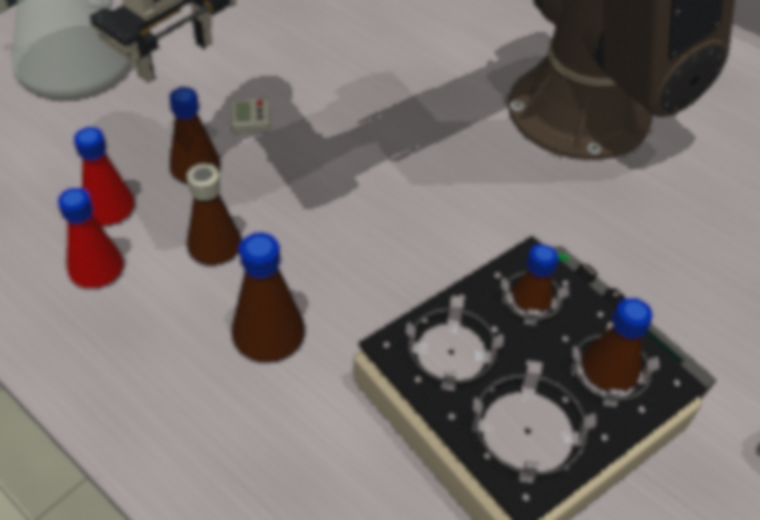

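Flasks 50 and 125 stand in their clamps; averaging both cameras, they are within 1 mm of centre. The gripper is above the 250 flask at (185,100). Now grip it.

>>> {"name": "step_arm", "arguments": {"increments": [{"tx": 0.6,"ty": 0.5,"tz": -12,"ax": 0,"ay": 0,"az": 0,"claw": 1},{"tx": 0,"ty": 0,"tz": -25,"ax": 0,"ay": 0,"az": 0,"claw": 1},{"tx": 0,"ty": 0,"tz": -20,"ax": 0,"ay": 0,"az": 0,"claw": 1},{"tx": 0,"ty": 0,"tz": -15,"ax": 0,"ay": 0,"az": 0,"claw": 1},{"tx": 0,"ty": 0,"tz": -10,"ax": 0,"ay": 0,"az": 0,"claw": 1},{"tx": 0,"ty": 0,"tz": -8,"ax": 0,"ay": 0,"az": 0,"claw": 1},{"tx": 0,"ty": 0,"tz": 0,"ax": 0,"ay": 0,"az": 0,"claw": 1},{"tx": 0,"ty": 0,"tz": 0,"ax": 0,"ay": 0,"az": 0,"claw": -1},{"tx": 0,"ty": 0,"tz": 0,"ax": 0,"ay": 0,"az": 0,"claw": -1},{"tx": 0,"ty": 0,"tz": 0,"ax": 0,"ay": 0,"az": 0,"claw": -1},{"tx": 0,"ty": 0,"tz": 0,"ax": 0,"ay": 0,"az": 0,"claw": -1},{"tx": 0,"ty": 0,"tz": 0,"ax": 0,"ay": 0,"az": 0,"claw": -1}], "newtons": 30}}

```text
time_s: 23.9
tcp_pos: [0.5265, -0.3663, 0.101]
eef_rot: [-180.0, -0.0, -90.0]
contact_force: [0.8, -0.1, -0.0]
gripper_width: 0.0528
```

>>> {"name": "step_arm", "arguments": {"increments": [{"tx": 0,"ty": 0,"tz": 0,"ax": 0,"ay": 0,"az": 0,"claw": -1},{"tx": 0,"ty": 0,"tz": 0,"ax": 0,"ay": 0,"az": 0,"claw": -1},{"tx": 0,"ty": 0,"tz": 0,"ax": 0,"ay": 0,"az": 0,"claw": -1},{"tx": 0,"ty": 0,"tz": 0,"ax": 0,"ay": 0,"az": 0,"claw": -1}]}}

```text
time_s: 24.3
tcp_pos: [0.5263, -0.3663, 0.1007]
eef_rot: [180.0, -0.0, -90.0]
contact_force: [-1.7, -0.8, 1.4]
gripper_width: 0.0417
```

>>> {"name": "step_arm", "arguments": {"increments": [{"tx": 0,"ty": 0,"tz": 5,"ax": 0,"ay": 0,"az": 0,"claw": -1},{"tx": 0,"ty": 0,"tz": 15,"ax": 0,"ay": 0,"az": 0,"claw": -1},{"tx": 0,"ty": 0,"tz": 25,"ax": 0,"ay": 0,"az": 0,"claw": -1},{"tx": 0,"ty": 0,"tz": 30,"ax": 0,"ay": 0,"az": 0,"claw": -1},{"tx": 0,"ty": 0,"tz": 30,"ax": 0,"ay": 0,"az": 0,"claw": -1},{"tx": 0,"ty": 0,"tz": 30,"ax": 0,"ay": 0,"az": 0,"claw": -1},{"tx": 0,"ty": 0,"tz": 30,"ax": 0,"ay": 0,"az": 0,"claw": -1},{"tx": 0,"ty": 0,"tz": 30,"ax": 0,"ay": 0,"az": 0,"claw": -1},{"tx": 0.7,"ty": 6,"tz": 15,"ax": 0,"ay": 0,"az": 0,"claw": -1},{"tx": 2,"ty": 20,"tz": 0,"ax": 0,"ay": 0,"az": 0,"claw": -1},{"tx": 2,"ty": 30,"tz": 0,"ax": 0,"ay": 0,"az": 0,"claw": -1},{"tx": 3,"ty": 30,"tz": 0,"ax": 0,"ay": 0,"az": 0,"claw": -1}]}}

```text
time_s: 25.5
tcp_pos: [0.5336, -0.2789, 0.3095]
eef_rot: [179.9, 0.1, -90.1]
contact_force: [-0.3, 0.2, -2.9]
gripper_width: 0.0414
```

>>> {"name": "step_arm", "arguments": {"increments": [{"tx": 3,"ty": 30,"tz": 0,"ax": 0,"ay": 0,"az": 0,"claw": -1},{"tx": 3,"ty": 30,"tz": 0,"ax": 0,"ay": 0,"az": 0,"claw": -1},{"tx": 3,"ty": 30,"tz": 0,"ax": 0,"ay": 0,"az": 0,"claw": -1},{"tx": 3,"ty": 30,"tz": 0,"ax": 0,"ay": 0,"az": 0,"claw": -1},{"tx": 3,"ty": 30,"tz": 0,"ax": 0,"ay": 0,"az": 0,"claw": -1},{"tx": 3,"ty": 30,"tz": 0,"ax": 0,"ay": 0,"az": 0,"claw": -1},{"tx": 3,"ty": 30,"tz": 0,"ax": 0,"ay": 0,"az": 0,"claw": -1},{"tx": 3,"ty": 30,"tz": 0,"ax": 0,"ay": 0,"az": 0,"claw": -1},{"tx": 3,"ty": 30,"tz": 0,"ax": 0,"ay": 0,"az": 0,"claw": -1},{"tx": 3,"ty": 30,"tz": 0,"ax": 0,"ay": 0,"az": 0,"claw": -1},{"tx": 3,"ty": 30,"tz": 0,"ax": 0,"ay": 0,"az": 0,"claw": -1},{"tx": 3,"ty": 30,"tz": 0,"ax": 0,"ay": 0,"az": 0,"claw": -1}]}}

```text
time_s: 26.7
tcp_pos: [0.5694, 0.0814, 0.3098]
eef_rot: [179.9, 0.0, -90.0]
contact_force: [0.2, -0.1, -2.3]
gripper_width: 0.0415
```

>>> {"name": "step_arm", "arguments": {"increments": [{"tx": 3,"ty": 30,"tz": 0,"ax": 0,"ay": 0,"az": 0,"claw": -1},{"tx": 3,"ty": 30,"tz": 0,"ax": 0,"ay": 0,"az": 0,"claw": -1},{"tx": 3,"ty": 25,"tz": 0,"ax": 0,"ay": 0,"az": 0,"claw": -1},{"tx": 0,"ty": 15,"tz": 0,"ax": 0,"ay": 0,"az": 0,"claw": -1},{"tx": 0,"ty": 0,"tz": -15,"ax": 0,"ay": 0,"az": 0,"claw": -1},{"tx": 0,"ty": 0,"tz": -20,"ax": 0,"ay": 0,"az": 0,"claw": -1},{"tx": 0,"ty": 0,"tz": -10,"ax": 0,"ay": 0,"az": 0,"claw": -1},{"tx": 0,"ty": 0,"tz": 0,"ax": 0,"ay": 0,"az": 0,"claw": -1},{"tx": 0,"ty": 0,"tz": 0,"ax": 0,"ay": 0,"az": 0,"claw": -1}]}}

```text
time_s: 27.6
tcp_pos: [0.5793, 0.1795, 0.2662]
eef_rot: [-180.0, -0.0, -90.0]
contact_force: [1.0, 0.6, -1.6]
gripper_width: 0.0416
```

```bash
python3 - <<'E'
from chk import *
s=r.get_state(); p=s['tcp_pos']; print(p,s['contact_force'],s['gripper_width'])
c=cap('scene'); chk(c,p[:2],p[2]-.1007,.082)
E
```

```text
[0.57928133 0.17950199 0.26615032] [ 0.95065167  0.55419689 -1.633376  ] 0.04160412204346042
expect L 329.8 R 366.0 bottom 255.9 | seen L 330.5 R 366.5 bottom 254.5 A 1059
px per +10mm x,y,z [[-2.8, 2.6], [3.5, 2.5], [0.4, -2.5]]
```

Matches well. Lower from 0.2662 to about 0.2087.

>>> {"name": "step_arm", "arguments": {"increments": [{"tx": 0,"ty": 0.3,"tz": -10,"ax": 0,"ay": 0,"az": 0,"claw": -1},{"tx": 0,"ty": 0,"tz": -12,"ax": 0,"ay": 0,"az": 0,"claw": -1},{"tx": 0,"ty": 0,"tz": -10,"ax": 0,"ay": 0,"az": 0,"claw": -1},{"tx": 0,"ty": 0,"tz": -8,"ax": 0,"ay": 0,"az": 0,"claw": -1},{"tx": 0,"ty": 0,"tz": -6,"ax": 0,"ay": 0,"az": 0,"claw": -1},{"tx": 0,"ty": 0,"tz": -4,"ax": 0,"ay": 0,"az": 0,"claw": -1},{"tx": 0,"ty": 0,"tz": -3,"ax": 0,"ay": 0,"az": 0,"claw": -1},{"tx": 0,"ty": 0,"tz": -2,"ax": 0,"ay": 0,"az": 0,"claw": -1},{"tx": 0,"ty": 0,"tz": 0,"ax": 0,"ay": 0,"az": 0,"claw": -1}]}}

```text
time_s: 28.55
tcp_pos: [0.5791, 0.18, 0.2106]
eef_rot: [180.0, -0.0, -90.0]
contact_force: [-1.0, -0.2, -3.2]
gripper_width: 0.0413
```

>>> {"name": "step_arm", "arguments": {"increments": [{"tx": 0,"ty": 0,"tz": -1.5,"ax": 0,"ay": 0,"az": 0,"claw": -1},{"tx": 0,"ty": 0,"tz": 0,"ax": 0,"ay": 0,"az": 0,"claw": -1},{"tx": 0,"ty": 0,"tz": 0,"ax": 0,"ay": 0,"az": 0,"claw": -1}]}}

```text
time_s: 28.85
tcp_pos: [0.5791, 0.1801, 0.2093]
eef_rot: [-180.0, 0.0, -90.0]
contact_force: [-0.7, -1.2, -3.8]
gripper_width: 0.0418
```

>>> {"name": "step_arm", "arguments": {"increments": [{"tx": 0,"ty": 0,"tz": -1,"ax": 0,"ay": 0,"az": 0,"claw": -1},{"tx": 0,"ty": 0,"tz": 0,"ax": 0,"ay": 0,"az": 0,"claw": -1}]}}

```text
time_s: 29.05
tcp_pos: [0.5793, 0.1801, 0.2087]
eef_rot: [-180.0, 0.0, -90.0]
contact_force: [-0.6, -1.0, 1.5]
gripper_width: 0.0414
```

Contact. Release and go to flask 500.

>>> {"name": "step_arm", "arguments": {"increments": [{"tx": 0,"ty": 0,"tz": 0,"ax": 0,"ay": 0,"az": 0,"claw": 0.1},{"tx": 0,"ty": 0,"tz": 0,"ax": 0,"ay": 0,"az": 0,"claw": 0.3},{"tx": 0,"ty": 0,"tz": 0,"ax": 0,"ay": 0,"az": 0,"claw": 1},{"tx": 0,"ty": 0,"tz": 0,"ax": 0,"ay": 0,"az": 0,"claw": 1},{"tx": 0,"ty": 0,"tz": 0,"ax": 0,"ay": 0,"az": 0,"claw": 1},{"tx": 0,"ty": 0,"tz": 5,"ax": 0,"ay": 0,"az": 0,"claw": 1},{"tx": 0,"ty": 0,"tz": 20,"ax": 0,"ay": 0,"az": 0,"claw": 1},{"tx": 0,"ty": 0,"tz": 30,"ax": 0,"ay": 0,"az": 0,"claw": 1},{"tx": 0,"ty": 0,"tz": 25,"ax": 0,"ay": 0,"az": 0,"claw": 1},{"tx": 1,"ty": -4.5,"tz": 10,"ax": 0,"ay": 0,"az": 0,"claw": 1},{"tx": 5,"ty": -15,"tz": 0,"ax": 0,"ay": 0,"az": 0,"claw": 1},{"tx": 10,"ty": -30,"tz": 0,"ax": 0,"ay": 0,"az": 0,"claw": 1}]}}

```text
time_s: 30.25
tcp_pos: [0.5948, 0.1307, 0.2976]
eef_rot: [180.0, 0.0, -89.9]
contact_force: [0.6, 0.2, -0.1]
gripper_width: 0.0877
```

>>> {"name": "step_arm", "arguments": {"increments": [{"tx": 14,"ty": -35,"tz": 0,"ax": 0,"ay": 0,"az": 0,"claw": 1},{"tx": 14,"ty": -35,"tz": 0,"ax": 0,"ay": 0,"az": 0,"claw": 1},{"tx": 14,"ty": -35,"tz": 0,"ax": 0,"ay": 0,"az": 0,"claw": 1},{"tx": 14,"ty": -35,"tz": 0,"ax": 0,"ay": 0,"az": 0,"claw": 1},{"tx": 10,"ty": -30,"tz": 0,"ax": 0,"ay": 0,"az": 0,"claw": 1},{"tx": 4,"ty": -15,"tz": 0,"ax": 0,"ay": 0,"az": 0,"claw": 1},{"tx": 0,"ty": 0,"tz": -15,"ax": 0,"ay": 0,"az": 0,"claw": 1},{"tx": 0,"ty": 0,"tz": -30,"ax": 0,"ay": 0,"az": 0,"claw": 1},{"tx": 0,"ty": 0,"tz": -20,"ax": 0,"ay": 0,"az": 0,"claw": 1},{"tx": 0,"ty": 0,"tz": -10,"ax": 0,"ay": 0,"az": 0,"claw": 1},{"tx": 0,"ty": 0,"tz": 0,"ax": 0,"ay": 0,"az": 0,"claw": 1},{"tx": 0,"ty": 0,"tz": 0,"ax": 0,"ay": 0,"az": 0,"claw": 1}]}}

```text
time_s: 31.45
tcp_pos: [0.6654, -0.0546, 0.2238]
eef_rot: [-180.0, -0.0, -90.0]
contact_force: [-0.9, -0.2, 0.8]
gripper_width: 0.0877
```

```bash
python3 - <<'E'
from chk import *
s=r.get_state(); print(s['tcp_pos'],s['contact_force'],s['gripper_width'])
for n in ('scene','top'):
    c=cap(n); b=blue(c['image'])
    for nm,v in (('50',(.451,.204,.174,.198,.032)),('125',(.475,.331,.202,.228,.037)),('250',(.579,.18,.23,.258,.042)),('500',FL[500])): print(n,nm,*fitcyl(c,b,*v,w=20))
E
```

```text
[ 0.66544192 -0.05461277  0.22383042] [-0.91121128 -0.19288193  0.76061059] 0.08765043138311777
scene 50 [454.02441525 203.62321567] 0.8751646876335144
scene 125 [476.684412   330.43532181] 0.8996372818946838
scene 250 [579.35217459 180.81141879] 0.9249754548072815
scene 500 [669.38943523 -53.75221002] 0.8426383137702942
top 50 [451. 204.] 0.0
top 125 [472.59194125 339.927632  ] 0.33935242891311646
top 250 [579. 180.] 0.0
top 500 [659.2484231  -56.91030788] 0.5658097863197327
```

>>> {"name": "step_arm", "arguments": {"increments": [{"tx": 0,"ty": 0,"tz": -12,"ax": 0,"ay": 0,"az": 0,"claw": 1},{"tx": 0,"ty": 0,"tz": -25,"ax": 0,"ay": 0,"az": 0,"claw": 1},{"tx": 0,"ty": 0,"tz": -20,"ax": 0,"ay": 0,"az": 0,"claw": 1},{"tx": 0,"ty": 0,"tz": -15,"ax": 0,"ay": 0,"az": 0,"claw": 1},{"tx": 0,"ty": 0,"tz": -10,"ax": 0,"ay": 0,"az": 0,"claw": 1},{"tx": 0,"ty": 0,"tz": -8,"ax": 0,"ay": 0,"az": 0,"claw": 1},{"tx": 0,"ty": 0,"tz": 0,"ax": 0,"ay": 0,"az": 0,"claw": 1},{"tx": 0,"ty": 0,"tz": 0,"ax": 0,"ay": 0,"az": 0,"claw": -1},{"tx": 0,"ty": 0,"tz": 0,"ax": 0,"ay": 0,"az": 0,"claw": -1},{"tx": 0,"ty": 0,"tz": 0,"ax": 0,"ay": 0,"az": 0,"claw": -1},{"tx": 0,"ty": 0,"tz": 0,"ax": 0,"ay": 0,"az": 0,"claw": -1},{"tx": 0,"ty": 0,"tz": 0,"ax": 0,"ay": 0,"az": 0,"claw": -1}], "newtons": 40}}

```text
time_s: 32.75
tcp_pos: [0.6652, -0.0544, 0.1335]
eef_rot: [-180.0, 0.0, -90.0]
contact_force: [0.1, 0.4, -0.8]
gripper_width: 0.0531
```

>>> {"name": "step_arm", "arguments": {"increments": [{"tx": 0,"ty": 0,"tz": 0,"ax": 0,"ay": 0,"az": 0,"claw": -1},{"tx": 0,"ty": 0,"tz": 0,"ax": 0,"ay": 0,"az": 0,"claw": -1},{"tx": 0,"ty": 0,"tz": 0,"ax": 0,"ay": 0,"az": 0,"claw": -1}]}}

```text
time_s: 33.05
tcp_pos: [0.6653, -0.0545, 0.1333]
eef_rot: [-180.0, -0.0, -90.0]
contact_force: [-0.1, 1.0, 0.3]
gripper_width: 0.0485
```

>>> {"name": "step_arm", "arguments": {"increments": [{"tx": 0,"ty": 0,"tz": 5,"ax": 0,"ay": 0,"az": 0,"claw": -1},{"tx": 0,"ty": 0,"tz": 15,"ax": 0,"ay": 0,"az": 0,"claw": -1},{"tx": 0,"ty": 0,"tz": 25,"ax": 0,"ay": 0,"az": 0,"claw": -1},{"tx": 0,"ty": 0,"tz": 30,"ax": 0,"ay": 0,"az": 0,"claw": -1},{"tx": 0,"ty": 0,"tz": 30,"ax": 0,"ay": 0,"az": 0,"claw": -1},{"tx": 0,"ty": 0,"tz": 30,"ax": 0,"ay": 0,"az": 0,"claw": -1},{"tx": 0,"ty": 2,"tz": 20,"ax": 0,"ay": 0,"az": 0,"claw": -1},{"tx": 3,"ty": 15,"tz": 15,"ax": 0,"ay": 0,"az": 0,"claw": -1},{"tx": 4,"ty": 25,"tz": 0,"ax": 0,"ay": 0,"az": 0,"claw": -1},{"tx": 4,"ty": 30,"tz": 0,"ax": 0,"ay": 0,"az": 0,"claw": -1},{"tx": 4,"ty": 30,"tz": 0,"ax": 0,"ay": 0,"az": 0,"claw": -1},{"tx": 0,"ty": 30,"tz": 0,"ax": 0,"ay": 0,"az": 0,"claw": -1}]}}

```text
time_s: 34.25
tcp_pos: [0.6797, 0.0786, 0.3023]
eef_rot: [179.9, -0.0, -90.1]
contact_force: [-0.1, 0.2, -4.0]
gripper_width: 0.0481
```

>>> {"name": "step_arm", "arguments": {"increments": [{"tx": 0,"ty": 30,"tz": 0,"ax": 0,"ay": 0,"az": 0,"claw": -1},{"tx": 0,"ty": 30,"tz": 0,"ax": 0,"ay": 0,"az": 0,"claw": -1},{"tx": 0,"ty": 30,"tz": 0,"ax": 0,"ay": 0,"az": 0,"claw": -1},{"tx": 0,"ty": 30,"tz": 0,"ax": 0,"ay": 0,"az": 0,"claw": -1},{"tx": 0,"ty": 30,"tz": 0,"ax": 0,"ay": 0,"az": 0,"claw": -1},{"tx": -7.3,"ty": 25,"tz": 0,"ax": 0,"ay": 0,"az": 0,"claw": -1},{"tx": -15,"ty": 25,"tz": 0,"ax": 0,"ay": 0,"az": 0,"claw": -1},{"tx": -20,"ty": 20,"tz": 0,"ax": 0,"ay": 0,"az": 0,"claw": -1},{"tx": -20,"ty": 10,"tz": 0,"ax": 0,"ay": 0,"az": 0,"claw": -1},{"tx": -15,"ty": 0,"tz": 0,"ax": 0,"ay": 0,"az": 0,"claw": -1},{"tx": 0,"ty": 0,"tz": 0,"ax": 0,"ay": 0,"az": 0,"claw": -1},{"tx": 0,"ty": 0,"tz": 0,"ax": 0,"ay": 0,"az": 0,"claw": -1}]}}

```text
time_s: 35.45
tcp_pos: [0.6025, 0.3076, 0.3032]
eef_rot: [180.0, -0.0, -90.0]
contact_force: [-0.4, -0.5, -3.5]
gripper_width: 0.0484
```

```bash
python3 - <<'E'
from chk import *
s=r.get_state(); p=s['tcp_pos']; print(p,s['contact_force'],s['gripper_width'])
c=cap('scene'); chk(c,p[:2],p[2]-.1333,.101)
E
```

```text
[0.60246215 0.30757683 0.30316279] [-0.38324446 -0.47954532 -3.51384577] 0.04839375199334186
expect L 364.6 R 412.8 bottom 301.6 | seen L 364.5 R 437.5 bottom 300.5 A 2466
px per +10mm x,y,z [[-2.8, 3.0], [3.9, 2.8], [0.8, -2.4]]
```

>>> {"name": "step_arm", "arguments": {"increments": [{"tx": 0.3,"ty": 0,"tz": -12,"ax": 0,"ay": 0,"az": 0,"claw": -1},{"tx": 0,"ty": 0,"tz": -14,"ax": 0,"ay": 0,"az": 0,"claw": -1},{"tx": 0,"ty": 0,"tz": -10,"ax": 0,"ay": 0,"az": 0,"claw": -1},{"tx": 0,"ty": 0,"tz": -9,"ax": 0,"ay": 0,"az": 0,"claw": -1},{"tx": 0,"ty": 0,"tz": -6,"ax": 0,"ay": 0,"az": 0,"claw": -1},{"tx": 0,"ty": 0,"tz": -4,"ax": 0,"ay": 0,"az": 0,"claw": -1},{"tx": 0,"ty": 0,"tz": -3,"ax": 0,"ay": 0,"az": 0,"claw": -1},{"tx": 0,"ty": 0,"tz": -2,"ax": 0,"ay": 0,"az": 0,"claw": -1},{"tx": 0,"ty": 0,"tz": 0,"ax": 0,"ay": 0,"az": 0,"claw": -1}]}}

```text
time_s: 36.4
tcp_pos: [0.6031, 0.3076, 0.2432]
eef_rot: [-180.0, 0.0, -90.0]
contact_force: [0.1, -0.6, -4.7]
gripper_width: 0.0482
```

>>> {"name": "step_arm", "arguments": {"increments": [{"tx": 0,"ty": 0,"tz": -1.5,"ax": 0,"ay": 0,"az": 0,"claw": -1},{"tx": 0,"ty": 0,"tz": 0,"ax": 0,"ay": 0,"az": 0,"claw": -1},{"tx": 0,"ty": 0,"tz": 0,"ax": 0,"ay": 0,"az": 0,"claw": -1}]}}

```text
time_s: 36.7
tcp_pos: [0.6031, 0.3076, 0.2418]
eef_rot: [-180.0, 0.0, -90.0]
contact_force: [0.2, -0.2, -3.8]
gripper_width: 0.0486
```

>>> {"name": "step_arm", "arguments": {"increments": [{"tx": 0,"ty": 0,"tz": -1,"ax": 0,"ay": 0,"az": 0,"claw": -1},{"tx": 0,"ty": 0,"tz": 0,"ax": 0,"ay": 0,"az": 0,"claw": -1}]}}

```text
time_s: 36.9
tcp_pos: [0.6033, 0.3076, 0.2414]
eef_rot: [-179.9, 0.0, -90.0]
contact_force: [-1.2, 0.4, 0.5]
gripper_width: 0.0483
```

Contact. Release, rise and retreat clear of the platform.

>>> {"name": "step_arm", "arguments": {"increments": [{"tx": 0,"ty": 0,"tz": 0,"ax": 0,"ay": 0,"az": 0,"claw": 0.2},{"tx": 0,"ty": 0,"tz": 0,"ax": 0,"ay": 0,"az": 0,"claw": 0.5},{"tx": 0,"ty": 0,"tz": 0,"ax": 0,"ay": 0,"az": 0,"claw": 1},{"tx": 0,"ty": 0,"tz": 0,"ax": 0,"ay": 0,"az": 0,"claw": 1},{"tx": 0,"ty": 0,"tz": 0,"ax": 0,"ay": 0,"az": 0,"claw": 1},{"tx": 0,"ty": 0,"tz": 5,"ax": 0,"ay": 0,"az": 0,"claw": 1},{"tx": 0,"ty": 0,"tz": 20,"ax": 0,"ay": 0,"az": 0,"claw": 1},{"tx": 0,"ty": 0,"tz": 30,"ax": 0,"ay": 0,"az": 0,"claw": 1},{"tx": 0,"ty": 0,"tz": 30,"ax": 0,"ay": 0,"az": 0,"claw": 1},{"tx": 0,"ty": -10,"tz": 10,"ax": 0,"ay": 0,"az": 0,"claw": 1},{"tx": 0,"ty": -25,"tz": 0,"ax": 0,"ay": 0,"az": 0,"claw": 1},{"tx": 0,"ty": -35,"tz": 0,"ax": 0,"ay": 0,"az": 0,"claw": 1}]}}

```text
time_s: 38.1
tcp_pos: [0.6026, 0.2369, 0.3347]
eef_rot: [179.9, -0.0, -89.9]
contact_force: [0.7, -0.3, -0.6]
gripper_width: 0.0877
```

>>> {"name": "step_arm", "arguments": {"increments": [{"tx": 0,"ty": -40,"tz": 0,"ax": 0,"ay": 0,"az": 0,"claw": 1},{"tx": 0,"ty": -40,"tz": 0,"ax": 0,"ay": 0,"az": 0,"claw": 1},{"tx": 0,"ty": -40,"tz": 0,"ax": 0,"ay": 0,"az": 0,"claw": 1},{"tx": 0,"ty": -40,"tz": 0,"ax": 0,"ay": 0,"az": 0,"claw": 1},{"tx": 0,"ty": -40,"tz": 0,"ax": 0,"ay": 0,"az": 0,"claw": 1},{"tx": 0,"ty": -40,"tz": 0,"ax": 0,"ay": 0,"az": 0,"claw": 1},{"tx": 0,"ty": -25,"tz": 0,"ax": 0,"ay": 0,"az": 0,"claw": 1},{"tx": 0,"ty": -10,"tz": 0,"ax": 0,"ay": 0,"az": 0,"claw": 1},{"tx": 0,"ty": 0,"tz": 0,"ax": 0,"ay": 0,"az": 0,"claw": 1},{"tx": 0,"ty": 0,"tz": 0,"ax": 0,"ay": 0,"az": 0,"claw": 1}]}}

```text
time_s: 39.1
tcp_pos: [0.6027, -0.0374, 0.3352]
eef_rot: [180.0, 0.0, -90.1]
contact_force: [0.7, 1.0, 0.7]
gripper_width: 0.088
```

```bash
python3 - <<'E'
from chk import *
s=r.get_state(); print(s['tcp_pos'],s['contact_force'],s['gripper_width'])
for n in ('scene','top'):
    c=cap(n); b=blue(c['image'])
    for nm,v in (('50',(.451,.204,.174,.198,.032)),('125',(.475,.331,.202,.228,.037)),('250',(.579,.18,.23,.258,.042)),('500',(.603,.3075,.263,.293,.049))): print(n,nm,*fitcyl(c,b,*v,w=20))
    cv2.imwrite(f'pics/f_{n}.png',c['image'])
cv2.imwrite('pics/f.png',np.hstack([cv2.resize(cv2.imread('pics/f_scene.png')[60:360,130:500],(400,324)),cv2.resize(cv2.imread('pics/f_top.png')[100:330,60:480],(400,219)) if 0 else cv2.resize(cv2.imread('pics/f_top.png')[90:350,60:480],(400,324))]))
E
```

```text
[ 0.6027353  -0.03744834  0.33517826] [0.65374799 0.95460292 0.73072496] 0.08799360359781166
scene 50 [453.32745993 203.49371648] 0.8689785003662109
scene 125 [476.53333199 330.49303842] 0.9022075533866882
scene 250 [579.06976586 181.25627741] 0.9238985180854797
scene 500 [603.52511504 307.62970424] 0.9338131546974182
top 50 [463.21549129 191.50637627] 0.22160661220550537
top 125 [475. 331.] 0.0
top 250 [575.91534762 179.21453038] 0.8245946764945984
top 500 [603.  307.5] 0.0
```

View pics/f.png

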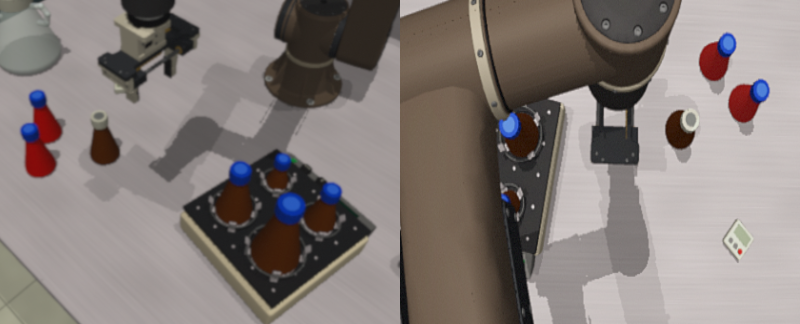

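All four flasks stand in their clamps, the white flask and timer are undisturbed, and the arm is clear. Handing in.

```bash
python3 -c "
from plant import r
print(r.close_job())"
```

```text
the job is handed in; nothing more can be done
None
```

All four blue-capped amber flasks (50, 125, 250 and 500 ml) are in the clamps of their own size, and I handed the job in at about 39 s of the 109 s allowed. I gripped each flask by its cap and lowered it until the force showed it touching, within 0.5 mm of the expected plate height. Then I released it.

**Last checks:**
- **Position:** the final scene picture shows all four flasks upright in their clamps. The scene camera's cap fits put them 0.5–3 mm from the clamp centres, against a limit of 10 mm.
- **White flask and timer:** both look untouched in the last picture. I didn't measure them again, but nothing came near them.
- **Gripper:** open and clear of everything.

**What failed or disagreed:**
- **Tool height:** the tool sat about 37 mm higher than its reported position, so my first grip on the 50 ml flask closed on nothing. I corrected for this from the camera images.
- **Camera disagreement:** the two cameras differ by about 3–6 mm in x on the caps, so I gripped with the jaws along x to centre each flask.
- **Top camera at the end:** the arm blocked its view of the other three flasks, so it confirmed only the 250 ml one (at about 576, 179 mm). The 50 and 125 ml flasks had been confirmed by both cameras earlier. The 500 ml flask's final position rests on the scene camera and the contact force alone.

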